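Reload the sheet reader's roller bay

ROBOT

A 6-joint arm with a two-finger parallel gripper is mounted at the origin on the work surface. World frame = base frame: x ahead of the robot, y to its left, z up, the work surface at z = 0. Lengths are in m, angles in rad, forces in N, time in s.
With the tool pointing down it reaches from about 0.35 to 0.85 m from the base axis. Payload 8.1 kg.
Tool frame: the origin (TCP) lies midway between the tips of the shut fingers; the grasp point (between the pads) lies 19 mm behind it; z points along the fingers, y is the line along which they close (so a half turn about z gives the same grasp; the last joint's range is limited). The gripper opens to 93 mm and grips with 3 to 60 N. Pads are 15 mm wide; open, the fingers measure 128 mm over their backs; the gripper's body (75 mm by 188 mm) begins 65 mm behind the grasp point.
Start: joints at [1.224, 0.13, 1.488, -0, 1.523, -0.085], TCP at [0.155, 0.58, 0.219] pointing down, gripper open.
Joint ranges: [-2.96, 2.96], [-0.89, 2.26], [0.02, 2.5], [-1.34, 4.48], [0, 2.73], [-2.66, 2.66]. Speed limits (rad/s): [2.39, 2.39, 2.79, 3.14, 3.14, 3.14].

INTERFACE

Orientations are given as a rotation vector (axis times angle).
In Python, from plant import read_state, read_camera, camera_model, close_job gives the robot as it stands. The module is installed in compiled form; this text tells all that it offers.
- The arm moves only by the tool carry_out, never from a script. Its argument "moves" is a list of rows, each an object of numbers: "jaw": the finger opening in m, from 0 to 0.093; "dx", "dy", "dz": the shift along the tool's x, y, z in m; "yaw": the turn about the tool's z in rad. In form: [{"jaw": .., "dx": .., "dy": .., "dz": .., "yaw": ..}, ...]. A call has 1 to 8 rows; each row shifts and turns the commanded pose from where the row before left it, along the tool's axes as they then stand; what a row does not reach is not made up. A row lasts 1/8 s, in which the tool goes at most 62.5 mm and 10.7 degrees, less where a joint would pass 70% of its speed; a pose out of reach is approached as far as the arm can. A call is refused whole if a number of a shift passes 0.0625 or a number of a turn 0.188, either way. A call with a gripper value outside its range is refused whole. The fingers move at their own pace and stop on an object; "grip_force" is the grip in N (left out, the last holds). Time passes only in rows, so rows that do not move let the fingers close. It gives the time, the measured TCP pose, the force, the opening and the grip force at its end, in the units of the state.
- read_state(): the state, without advancing time (a new reading comes with each control period).
- read_camera(name): name is "side" or "top" or "wrist"; returns the picture (480x640x3 uint8, red, green, blue); there is no depth.
- camera_model(name): a dict with "camera_matrix" (3x3 intrinsics, pixels), "k1" (the pictures are not rectified: a ray, as slopes to the right and down, at radius r is drawn at 1 + k1 r^2 times it, then the intrinsics apply), "view" (4x4, takes a point from world to camera coordinates). Camera axes: x right, y up, looking along -z (the intrinsics and any distortion apply to the point x, -y, -z); pixel columns grow to the right and rows downward; lengths in m; the calibration is good to about 2 mm. A picture is of the moment at which its call begins: read the wrist's pose just before it. camera_model takes no time and is no camera call; for the wrist camera it gives the pose at the moment of the call.
- close_job(): hands the job in; it is judged then, once.
The state is a dict: "t": time; "q": joint angles; "dq": joint speeds; "joint_torque": joint torques, N m; "tool_pos": TCP position; "orientation": TCP orientation; "force": force on the tool from outside, world axes, zero at the start; "wrist_torque": the same for the moment, N m; "opening": finger opening in m; "gripper_force": force on a finger pad.
Only numpy, scipy, OpenCV 4.12 (cv2) and the standard library are available. Lean on these libraries where they do the work, as an engineer would, in place of code of your own. Each camera call takes 0.05 s, during which the arm holds its last target. There are 200 camera calls.

TASK

Turn the turnbutton aside, lift the cover off the sheet reader and set it down upright on the bare mat. Load all the roller cartridges from the other mat into the bay, pressing the sprung carriage back for each: flat on the bed, centred across it, one behind another and clamped between the stop and the carriage. Then put the cover back, fully down inside its lips, and turn the turnbutton fully back across its flange, without tipping over the jar or the mug on the way.

Things in the scene. Friction and masses are not known exactly. Their poses are not given: they have to be found in the camera images.
- seat (a point): Sheet reader: fixed low off-white case 300 x 150 mm, its deck (top) 30 mm above the table. Point on the deck, centre of the rectangle the cover stands on. x runs along the bay, from the turnbutton end (near the robot) to the carriage end; y across, z up. Steel lips 6 mm high surround the cover's rectangle with 4 mm clearance on each side.
- bed_start (a point): Bay under the cover: point on the bed's top, centre line, at the fixed stop's face; axes as seat, 75 mm to its -x and 16 mm up. Cartridges stand on the bed from here to +x, long axis across. Bed 44 mm wide, 16 mm above the deck: cartridge ends overhang 6 mm, fingers straddle it. Stop: 12 mm thick (to -x), 56 mm wide, 28 mm above the bed.
- carriage_face (a point): Sprung carriage: black plate 52 mm wide, 14 mm thick, from the bed to 56 mm above it; point at the top edge of its face towards the stop (-x). At rest 12 mm from the stop, too near for a cartridge (30 mm): push it to +x, e.g. with the held cartridge against the upper part of its face, above those already standing, then lower the cartridge in front of it.
- carriage (a joint): Carriage travel in m: 0 at rest (face 12 mm from the stop), up to 0.126 pushed fully back. The spring pushes it towards the stop with about 3 N at 0 and 8 N at 0.126; lightly damped, it closes as soon as it is let go.
- turnbutton (a joint): Turnbutton angle in rad: 0 = its bar points along the reader's +x, 4 mm over the cover's near flange (secured, at its end stop); grows turning counter-clockwise seen from above, to 1.75. The cover is free above about 1.0; at 1.57 the bar points along the reader's +y. It stays where left (friction 0.04 N m).
- turnbutton_grip (a point): On the turnbutton's vertical pivot, 150 mm to -x of seat, 84 mm above the table, 18 mm below the top of its upright black fin (36 mm long, 10 mm thick, 46 mm tall), to be pinched and turned. Its x axis turns along the fin and bar. The bar below: 8 mm thick, 14 mm wide, reaching 50 mm from the pivot, underside 48 mm above the table.
- cover_base (a point): Cover: loose grey hood open below, 190 (x) x 90 (y) x 80 mm high, walls 4 mm, 0.3 kg, with a flange 22 mm long, 50 mm wide, 14 mm high at the foot of each short end (overall 234 mm). Point: centre of its underside; x along its length. The same turned by half a turn. It starts on the reader, at seat.
- cover_handle (a point): Centre of the cover's handle: a black upright ridge 50 mm long (along the cover's x), 14 mm thick, 30 mm tall on the middle of its top; this point is 95 mm above the cover's underside.
- parts_mat_top (a point): Centre of the top of the fixed grey mat 270 x 130 x 3 mm (long side along its x) on which the roller cartridges lie.
- bare_mat_top (a point): Centre of the top of the other mat, alike and bare, on which the cover is to be put down; it lies on the other side of the reader.
- roller0_center (a point): Centre of a roller cartridge (two to four are present, all alike): a block 30 x 56 x 30 mm, a black rubber roller between two square white end cheeks, 0.09 kg. Its y axis is the long (56 mm) one; it may lie on any of its four long sides. To be gripped across its ends. None if absent.
- roller1_center (a point): Centre of a roller cartridge (two to four are present, all alike): a block 30 x 56 x 30 mm, a black rubber roller between two square white end cheeks, 0.09 kg. Its y axis is the long (56 mm) one; it may lie on any of its four long sides. To be gripped across its ends. None if absent.
- roller2_center (a point): Centre of a roller cartridge (two to four are present, all alike): a block 30 x 56 x 30 mm, a black rubber roller between two square white end cheeks, 0.09 kg. Its y axis is the long (56 mm) one; it may lie on any of its four long sides. To be gripped across its ends. None if absent.
- roller3_center (a point): Centre of a roller cartridge (two to four are present, all alike): a block 30 x 56 x 30 mm, a black rubber roller between two square white end cheeks, 0.09 kg. Its y axis is the long (56 mm) one; it may lie on any of its four long sides. To be gripped across its ends. None if absent.
- jar: Bystander: glass jar with a red lid, 70 mm across, 120 mm high, at the outer left; origin at the centre of its underside.
- mug: Bystander: white mug 80 mm across, 90 mm high, at the outer right; origin at the centre of its underside.
- roller0: Same thing as roller0_center, but origin at the centre of its underside.
- roller1: Same thing as roller1_center, but origin at the centre of its underside.
- roller2: Same thing as roller2_center, but origin at the centre of its underside.
- roller3: Same thing as roller3_center, but origin at the centre of its underside.
- cover: Same thing as cover_base, with origin at the centre of its underside.

How it is judged:
By the outcome, as a careful person would: the job done as asked, in the order asked, and still so for the second after the job is handed in, with the robot touching nothing.
Of roller0, roller1, roller2, roller3 only 2 to 4 are there at a start; the rules pass over those that are not, and their reading is None.
At some moment in a run one of roller0, roller1, roller2, roller3 may be knocked a few centimetres aside while the robot is not near it.
Once in a run the grip may slacken for a moment while it holds something.
It also fails if it takes over 210 s, if anything falls off the work surface, if the arm or the gripper's body presses on something with over 40 N, if the wrist force passes 120 N, or if a joint passes its speed limit or range.

## Working session

There is one attempt and no reset: what is moved stays moved. The work goes in short steps, Python scripts to look and compute and a tool call to move; the robot and the scene stay as the last step left them, time stands still between calls to the robot, and variables do not carry over. Pictures are saved under pics/ and viewed, at most 14 in all, crops included, and the job is handed in when it is done.

Besides the shell and the picture viewer there is one more tool, called after "Call:" as a command line: name --argument value ..., lists and objects as JSON in quotes. carry_out: Moves the arm, as the interface text tells. Its arguments: {"type":"object","properties":{"moves":{"type":"array","items":{"type":"object","properties":{"jaw":{"type":"number"},"dx":{"type":"number"},"dy":{"type":"number"},"dz":{"type":"number"},"yaw":{"type":"number"}}}},"grip_force":{"type":"number"}},"required":["moves"]}

```bash
mkdir -p pics; ls; python3 - <<'E'
from plant import *
import cv2,numpy as np
s=read_state();print({k:np.round(v,3) for k,v in s.items()})
for n in("top","side"):
    im=read_camera(n);cv2.imwrite(f"pics/{n}0.png",im[:,:,::-1])
    m=camera_model(n);print(n,np.round(m["camera_matrix"],1).tolist(),m["k1"],np.round(m["view"],4).tolist())
E
```

```text
pics
{'t': np.float64(0.0), 'q': array([ 1.224,  0.131,  1.489, -0.   ,  1.523, -0.085]), 'dq': array([-0.   ,  0.001, -0.001, -0.   , -0.001, -0.001]), 'joint_torque': array([-3.0000e-03, -5.5985e+01, -4.9175e+01,  7.7000e-02,  3.6000e-02,
       -0.0000e+00]), 'tool_pos': array([0.155, 0.579, 0.218]), 'orientation': array([-4.100e-01, -3.114e+00,  3.000e-03]), 'force': array([ 0.417, -0.476, -0.483]), 'wrist_torque': array([ 0.033,  0.031, -0.033]), 'gripper_force': np.float64(0.0), 'opening': np.float64(0.093)}
top [[454.9, 0.0, 317.5], [0.0, 454.9, 241.0], [0.0, 0.0, 1.0]] 0.01679368213687609 [[0.016, -0.9998, 0.0083, -0.0074], [0.9922, 0.0169, 0.1231, -0.5436], [-0.1232, 0.0063, 0.9924, -1.0652], [0.0, 0.0, 0.0, 1.0]]
side [[450.0, 0.0, 313.4], [0.0, 450.0, 233.9], [0.0, 0.0, 1.0]] 0.008757461200548298 [[0.9668, -0.2548, 0.0209, -0.4976], [0.1192, 0.5218, 0.8447, -0.162], [-0.2261, -0.8142, 0.5348, -1.0318], [0.0, 0.0, 0.0, 1.0]]
```

View pics/top0.png

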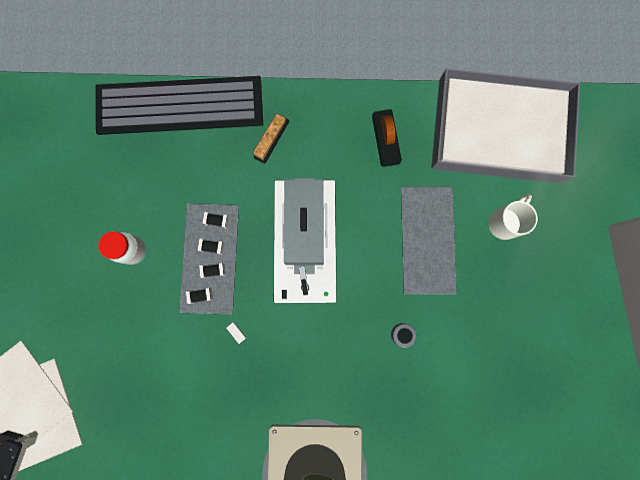

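View pics/side0.png

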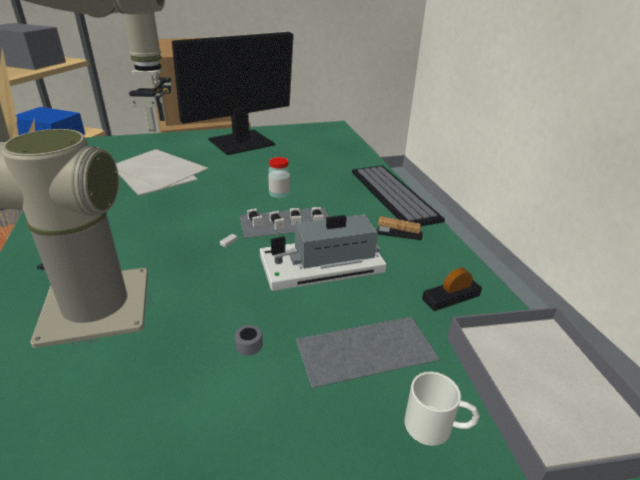

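```bash
cat > h.py <<'E'
from plant import *
import cv2,numpy as np
from scipy.spatial.transform import Rotation as R
def model(n):
    m=camera_model(n);return np.array(m["camera_matrix"]),m["k1"],np.array(m["view"])
def proj(n,P,m=None):
    K,k,V=m or model(n);P=np.atleast_2d(P);c=P@V[:3,:3].T+V[:3,3]
    s=np.c_[c[:,0],-c[:,1]]/-c[:,2:3];s=s*(1+k*(s**2).sum(1,keepdims=True))
    return s*[K[0,0],K[1,1]]+K[:2,2]
def unproj(n,uv,z,m=None):
    K,k,V=m or model(n);uv=np.atleast_2d(uv).astype(float)
    d=(uv-K[:2,2])/[K[0,0],K[1,1]];s=d.copy()
    for _ in range(10): s=d/(1+k*(s**2).sum(1,keepdims=True))
    ray=np.c_[s[:,0],-s[:,1],-np.ones(len(s))]@V[:3,:3];o=-V[:3,:3].T@V[:3,3]
    return o+ray*((z-o[2])/ray[:,2:3])
def tcp():
    s=read_state();M=R.from_rotvec(s["orientation"]).as_matrix();return np.array(s["tool_pos"]),M,s
def yaw(M): return np.arctan2(M[1,0],M[0,0])   # world angle of tool x
def togo(p,ang=None,show=True):
    """shift in tool axes to world p; yaw (tool z) to make tool x point at ang"""
    t,M,s=tcp();d=M.T@(np.array(p)-t)
    y=0 if ang is None else -((ang-yaw(M)+np.pi)%(2*np.pi)-np.pi)
    if show: print("tcp",t.round(4),"xang",yaw(M).round(4),"tilt",np.round(M[:2,2],4),"| tool shift",d.round(4),"yaw",np.round(y,4),"q",np.round(s["q"],2),"op",np.round(s["opening"],4),"F",np.round(s["force"],1),"t",s["t"])
    return d,y
def rollers(n="top",im=None,m=None,z=.033,roi=None):
    im=read_camera(n) if im is None else im
    hsv=cv2.cvtColor(im,cv2.COLOR_RGB2HSV)
    w=((hsv[...,2]>185)&(hsv[...,1]<40)).astype(np.uint8)
    nn,l,st,c=cv2.connectedComponentsWithStats(w)
    return [(c[i],st[i]) for i in range(1,nn) if st[i,4]>8]
E
python3 - <<'E'
from h import *
im=read_camera("top")
g=cv2.cvtColor(im,cv2.COLOR_RGB2HSV)
w=((g[...,2]>190)&(g[...,1]<30)).astype(np.uint8)
sub=np.zeros_like(w);sub[165:320,262:350]=w[165:320,262:350]
pts=cv2.findNonZero(sub);r=cv2.minAreaRect(cv2.convexHull(pts))
c=cv2.boxPoints(r);P=unproj("top",c,.03);print(c.round(1).tolist(),P.round(4).tolist())
ctr=P.mean(0);print("ctr",ctr.round(4))
for i in range(4):
    d=P[(i+1)%4]-P[i];print(np.linalg.norm(d[:2]).round(4),np.degrees(np.arctan2(d[1],d[0])).round(2))
for c,s in rollers(im=im):
    if 170<c[0]<250 and 190<c[1]<320: print("cheek",c.round(1),s[4],unproj("top",c,.033).round(4)[0,:2])
for u in [(402,188),(454,187),(456,295),(404,295)]: print("bare",unproj("top",u,.003).round(3)[0])
cv2.imwrite("pics/z0.png",cv2.resize(im[175:320,175:345,::-1],None,fx=4,fy=4,interpolation=2))
E
```

```text
[[274.0, 302.0], [274.0, 180.0], [335.0, 180.0], [335.0, 302.0]] [[0.396, 0.1028, 0.03], [0.6936, 0.111, 0.03], [0.6964, -0.0392, 0.03], [0.3983, -0.0425, 0.03]]
ctr [0.5461 0.033  0.03  ]
0.2977 1.59
0.1502 -88.95
0.2981 -179.36
0.1453 90.9
cheek [204.7 217.6] 39 [0.5964 0.2759]
cheek [223.8 220.6] 39 [0.5898 0.2296]
cheek [199.7 244.3] 40 [0.5309 0.285 ]
cheek [219. 247.] 41 [0.5252 0.2384]
cheek [220.6 268.8] 40 [0.4729 0.2323]
cheek [201.1 271.2] 41 [0.4662 0.2785]
cheek [207.5 293.8] 40 [0.4129 0.2608]
cheek [187.9 297.2] 42 [0.4042 0.3067]
bare [ 0.686 -0.21   0.003]
bare [ 0.691 -0.341  0.003]
bare [ 0.42  -0.34   0.003]
bare [ 0.418 -0.213  0.003]
```

View pics/z0.png

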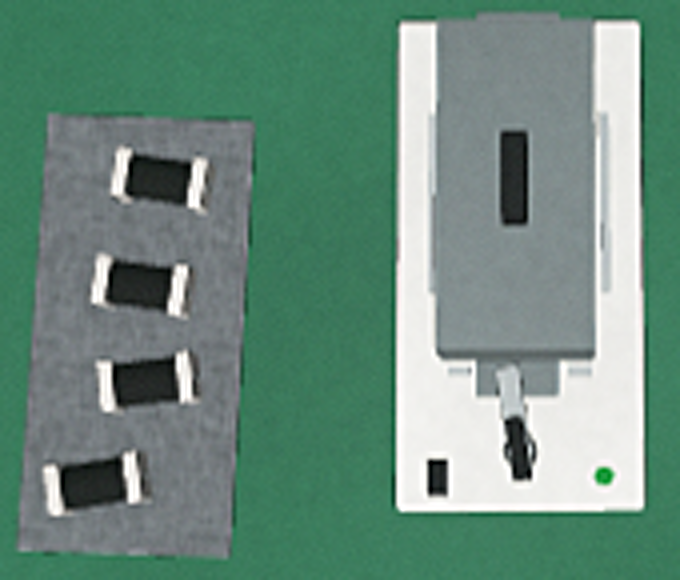

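Call:
carry_out --moves '[{"jaw":0.093,"yaw":0.186},{"yaw":0.186},{"yaw":0.186},{"yaw":0.186},{"yaw":0.186},{"yaw":0.186},{"yaw":0.186},{"yaw":0.186}]'

```text
invalid input at $.moves[0]: expected keys jaw, dx, dy, dz, yaw
```

Call:
carry_out --moves '[{"yaw":0.186},{"yaw":0.186},{"yaw":0.186},{"yaw":0.186},{"yaw":0.186},{"yaw":0.186},{"yaw":0.186},{"yaw":0.08}]'

```text
invalid input at $.moves[0]: expected keys jaw, dx, dy, dz, yaw
```

Call:
carry_out --moves '[{"dx":0.023,"dy":0.055,"dz":-0.005},{"dx":0.023,"dy":0.055,"dz":-0.005},{"dx":0.023,"dy":0.055,"dz":-0.005},{"dx":0.023,"dy":0.055,"dz":-0.005},{"dx":0.023,"dy":0.055,"dz":-0.005},{"dx":0.023,"dy":0.055,"dz":-0.005},{"dx":0.023,"dy":0.055},{"dx":0.023,"dy":0.055}]'

```text
invalid input at $.moves[0]: expected keys jaw, dx, dy, dz, yaw
```

Call:
carry_out --moves '[{"dx":0.024,"dy":0.055},{"dx":0.024,"dy":0.055},{},{}]'

```text
invalid input at $.moves[0]: expected keys jaw, dx, dy, dz, yaw
```

```bash
python3 - <<'E'
from h import *
togo([.396,.0304,.12],.017)
m=model("wrist");V=m[2];t,M,s=tcp()
print("cam in tool",(M.T@(-V[:3,:3].T@V[:3,3]-t)).round(3),"cam axes in tool\n",(M.T@V[:3,:3].T).round(3),m[0].round(1).tolist(),m[1])
im=read_camera("wrist");cv2.imwrite("pics/w0.png",im[:,:,::-1])
E
```

```text
tcp [0.1551 0.5791 0.2178] xang 2.8798 tilt [-0.0005 -0.0014] | tool shift [-0.3747 -0.4676  0.0985] yaw 2.8628 q [ 1.22  0.13  1.49 -0.    1.52 -0.09] op 0.0932 F [ 0.4 -0.6  0.1] t 0.15
cam in tool [ 0.081 -0.    -0.165] cam axes in tool
 [[-0.     0.956  0.292]
 [ 1.    -0.     0.001]
 [ 0.001  0.292 -0.956]] [[432.0, 0.0, 318.1], [0.0, 432.0, 242.8], [0.0, 0.0, 1.0]] -0.08542781867717111
```

View pics/w0.png

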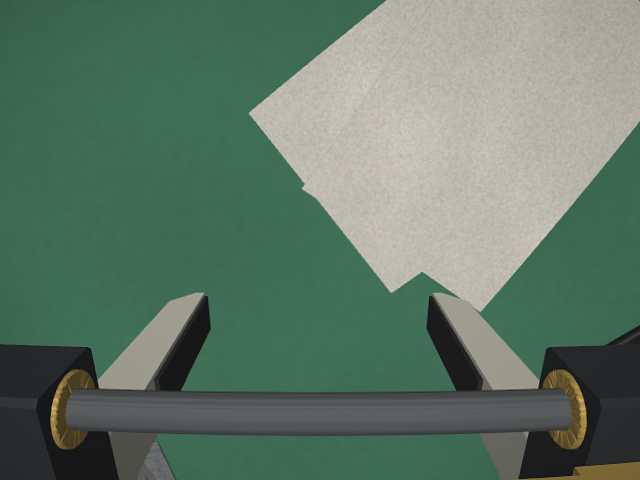

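Call:
carry_out --moves '[{"jaw":0.093,"dx":0,"dy":0,"dz":0,"yaw":0.186},{"jaw":0.093,"dx":0,"dy":0,"dz":0,"yaw":0.186},{"jaw":0.093,"dx":0,"dy":0,"dz":0,"yaw":0.186},{"jaw":0.093,"dx":0,"dy":0,"dz":0,"yaw":0.186},{"jaw":0.093,"dx":0,"dy":0,"dz":0,"yaw":0.186},{"jaw":0.093,"dx":0,"dy":0,"dz":0,"yaw":0.186},{"jaw":0.093,"dx":0,"dy":0,"dz":0,"yaw":0.186},{"jaw":0.093,"dx":0,"dy":0,"dz":0,"yaw":0.186}]'

```text
t: 1.2
tool_pos: [0.1552, 0.5794, 0.2183]
orientation: [2.417, 2.006, -0.001]
force: [-0.5, 0.1, 0.2]
opening: 0.0927
gripper_force: 0.0
```

Call:
carry_out --moves '[{"jaw":0.093,"dx":0,"dy":0,"dz":0,"yaw":0.186},{"jaw":0.093,"dx":0,"dy":0,"dz":0,"yaw":0.186},{"jaw":0.093,"dx":0,"dy":0,"dz":0,"yaw":0.186},{"jaw":0.093,"dx":0,"dy":0,"dz":0,"yaw":0.186},{"jaw":0.093,"dx":0,"dy":0,"dz":0,"yaw":0.186},{"jaw":0.093,"dx":0,"dy":0,"dz":0,"yaw":0.186},{"jaw":0.093,"dx":0,"dy":0,"dz":0,"yaw":0.186},{"jaw":0.093,"dx":0,"dy":0,"dz":0,"yaw":0.08}]'

```text
t: 2.2
tool_pos: [0.1833, 0.5674, 0.2175]
orientation: [-3.125, -0.099, 0.049]
force: [-0.3, 0.3, -0.2]
opening: 0.0929
gripper_force: 0.0
```

Call:
carry_out --moves '[{"jaw":0.093,"dx":0.023,"dy":0.055,"dz":-0.005,"yaw":0},{"jaw":0.093,"dx":0.023,"dy":0.055,"dz":-0.005,"yaw":0},{"jaw":0.093,"dx":0.023,"dy":0.055,"dz":-0.005,"yaw":0},{"jaw":0.093,"dx":0.023,"dy":0.055,"dz":-0.005,"yaw":0},{"jaw":0.093,"dx":0.023,"dy":0.055,"dz":-0.005,"yaw":0},{"jaw":0.093,"dx":0.023,"dy":0.055,"dz":-0.005,"yaw":0},{"jaw":0.093,"dx":0.023,"dy":0.055,"dz":0,"yaw":0},{"jaw":0.093,"dx":0.023,"dy":0.055,"dz":0,"yaw":0}]'

```text
t: 3.2
tool_pos: [0.3959, 0.1374, 0.2354]
orientation: [-3.125, -0.097, 0.047]
force: [1.1, 0.4, -0.1]
opening: 0.0928
gripper_force: 0.0
```

Call:
carry_out --moves '[{"jaw":0.093,"dx":0.024,"dy":0.055,"dz":0,"yaw":0},{"jaw":0.093,"dx":0.024,"dy":0.055,"dz":0,"yaw":0},{"jaw":0.093,"dx":0,"dy":0,"dz":0,"yaw":0},{"jaw":0.093,"dx":0,"dy":0,"dz":0,"yaw":0}]'

```text
t: 3.7
tool_pos: [0.4498, 0.0326, 0.2318]
orientation: [-3.124, -0.095, 0.049]
force: [0.1, 0.2, 0.3]
opening: 0.0931
gripper_force: 0.0
```

```bash
python3 - <<'E'
from h import *
togo([.396,.0304,.12],.017)
im=read_camera("wrist");cv2.imwrite("pics/w1.png",im[:,:,::-1])
np.save("w1m.npy",np.array(model("wrist"),dtype=object),allow_pickle=True)
E
```

```text
tcp [0.4498 0.0326 0.2318] xang 0.0612 tilt [-0.0319  0.0145] | tool shift [-0.0503  0.0007  0.1134] yaw 0.0442 q [-0.05 -0.26  1.83  0.01  1.6   1.46] op 0.0931 F [0.1 0.2 0.3] t 3.7
```

View pics/w1.png

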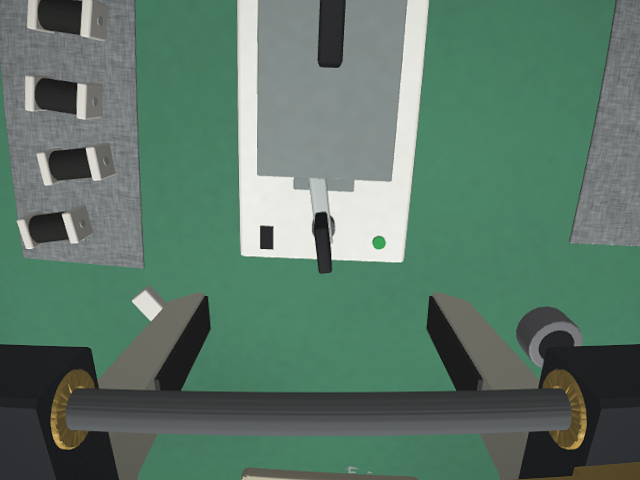

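```bash
python3 - <<'E'
from h import *
m=tuple(np.load("w1m.npy",allow_pickle=True));im=cv2.imread("pics/w1.png")[:,:,::-1]
g=cv2.cvtColor(np.ascontiguousarray(im),cv2.COLOR_RGB2HSV)
green=((g[...,1]>90)).astype(np.uint8)
L=[];Rr=[];B=[]
for v in range(20,235,3):
    row=green[v];
    l=[u for u in range(200,262) if row[u]==1 and not row[u+1:u+6].any()]
    r=[u for u in range(380,440) if row[u]==1 and not row[u-6:u].any()]
    if l:L.append((l[-1]+.5,v))
    if r:Rr.append((r[0]-.5,v))
for u in range(250,396,3):
    if 300<u<345: continue
    c=[v for v in range(245,275) if green[v,u]==1 and not green[v-5:v,u].any()]
    if c:B.append((u,c[0]-.5))
def fit(p):
    P=unproj("wrist",p,.03,m)[:,:2];vx,vy,x,y=cv2.fitLine(P.astype(np.float32),cv2.DIST_HUBER,0,.01,.01).ravel();return np.array([x,y]),np.array([vx,vy]),len(P)
for n,p in(("L",L),("R",Rr),("B",B)):
    c,d,k=fit(p);print(n,k,c.round(4),np.degrees(np.arctan2(d[1],d[0])).round(2))
print("fin top",unproj("wrist",[(321.5,213),(326,272)],.102,m).round(4)[:,:2].tolist())
print("fin",unproj("wrist",[(317,213),(325,272)],.102,m).round(4)[:,:2].tolist())
print("bar tip",unproj("wrist",(317.5,178),.056,m).round(4)[0])
print("handle near end top",unproj("wrist",(330,66),.14,m).round(4)[0])
E
```

```text
L 72 [0.4928 0.1062] 1.33
R 72 [ 0.5171 -0.0421] 1.46
B 34 [0.397  0.0161] -88.69
fin top [[0.4592, 0.0328], [0.4149, 0.0266]]
fin [[0.4589, 0.0359], [0.4148, 0.0273]]
bar tip [0.4753 0.0373 0.056 ]
handle near end top [0.5536 0.0338 0.14  ]
```

```bash
python3 - <<'E'
from h import *
m=tuple(np.load("w1m.npy",allow_pickle=True))
print("cover top near edge",unproj("wrist",[(258,176),(391,181)],.11,m).round(4)[:,:2].tolist())
im=read_camera("top");g=cv2.cvtColor(im,cv2.COLOR_RGB2GRAY)
w=np.zeros_like(g);w[205:235,295:312]=g[205:235,295:312]<60
ys,xs=np.nonzero(w);print("handle px",xs.mean(),ys.mean(),ys.min(),ys.max(),unproj("top",(xs.mean(),ys.mean()),.138).round(4)[0])
print("handle ends",unproj("top",[(xs.mean(),ys.min()-.5),(xs.mean(),ys.max()+.5)],.14).round(4)[:,:2].tolist())
print("fin ends top",unproj("top",[(303.5,279.5),(305,294.5)],.102).round(4)[:,:2].tolist())
E
```

```text
cover top near edge [[0.4839, 0.0766], [0.4863, -0.0118]]
handle px 303.5 208.5 208 209 [0.6023 0.0342 0.138 ]
handle ends [[0.6042, 0.0342], [0.5997, 0.0341]]
fin ends top [[0.4478, 0.032], [0.4145, 0.028]]
```

```bash
python3 - <<'E'
from h import *
togo([.4305,.031,.067],.12)
E
```

```text
tcp [0.4496 0.0335 0.232 ] xang 0.0636 tilt [-0.0313  0.0143] | tool shift [-0.0142  0.004   0.1655] yaw -0.0564 q [-0.05 -0.26  1.83  0.01  1.59  1.46] op 0.0932 F [-0.1  0.6 -0.2] t 3.8
```

Call:
carry_out --moves '[{"jaw":0.093,"dx":-0.014,"dy":0.004,"dz":0.03,"yaw":-0.056},{"jaw":0.06,"dx":0,"dy":0,"dz":0.05,"yaw":0},{"jaw":0.05,"dx":0,"dy":0,"dz":0.045,"yaw":0},{"jaw":0.05,"dx":0,"dy":0,"dz":0.03,"yaw":0},{"jaw":0.05,"dx":0,"dy":0,"dz":0.01,"yaw":0},{"jaw":0.03,"dx":0,"dy":0,"dz":0,"yaw":0},{"jaw":0.0,"dx":0,"dy":0,"dz":0,"yaw":0},{"jaw":0.0,"dx":0,"dy":0,"dz":0,"yaw":0}]' --grip_force 20

```text
t: 4.8
tool_pos: [0.4323, 0.0299, 0.0689]
orientation: [-3.12, -0.185, 0.043]
force: [0.1, -0.6, -0.5]
opening: 0.028
gripper_force: 0.0
```

Call:
carry_out --moves '[{"jaw":0.0,"dx":0,"dy":0,"dz":0,"yaw":0},{"jaw":0.0,"dx":0,"dy":0,"dz":0,"yaw":0}]'

```text
t: 5.05
tool_pos: [0.4318, 0.0306, 0.0681]
orientation: [-3.119, -0.184, 0.045]
force: [-0.3, 3.5, 1.7]
opening: 0.0103
gripper_force: 20.0
```

```bash
python3 - <<'E'
from h import *
togo([.4305,.031,.067],.12);print(read_state()["gripper_force"])
E
```

```text
tcp [0.4318 0.0306 0.0681] xang 0.118 tilt [-0.0299  0.0155] | tool shift [-0.0012 -0.0005  0.0011] yaw -0.002 q [-0.06 -0.17  2.07  0.01  1.27  1.39] op 0.0103 F [-0.3  3.5  1.7] t 5.05
19.980409741401672
```

Call:
carry_out --moves '[{"jaw":0.0,"dx":0,"dy":0,"dz":0,"yaw":-0.18},{"jaw":0.0,"dx":0,"dy":0,"dz":0,"yaw":-0.18},{"jaw":0.0,"dx":0,"dy":0,"dz":0,"yaw":-0.18},{"jaw":0.0,"dx":0,"dy":0,"dz":0,"yaw":-0.18},{"jaw":0.0,"dx":0,"dy":0,"dz":0,"yaw":-0.18},{"jaw":0.0,"dx":0,"dy":0,"dz":0,"yaw":-0.18},{"jaw":0.0,"dx":0,"dy":0,"dz":0,"yaw":-0.18},{"jaw":0.0,"dx":0,"dy":0,"dz":0,"yaw":-0.18}]'

```text
t: 6.05
tool_pos: [0.4305, 0.0318, 0.0679]
orientation: [-2.204, -2.189, 0.017]
force: [-8.0, 9.9, 9.5]
opening: 0.0109
gripper_force: 20.1
```

Call:
carry_out --moves '[{"jaw":0.0,"dx":0,"dy":0,"dz":0,"yaw":-0.08},{"jaw":0.0,"dx":0,"dy":0,"dz":0,"yaw":0}]'

```text
t: 6.3
tool_pos: [0.4304, 0.0318, 0.0679]
orientation: [-2.119, -2.27, 0.015]
force: [-7.1, 11.1, 8.7]
opening: 0.0105
gripper_force: 20.0
```

```bash
python3 - <<'E'
from h import *
togo([.4305,.031,.067],1.62);print(read_state()["wrist_torque"])
togo([.58,.0345,.25],0.024)
E
```

```text
tcp [0.4304 0.0318 0.0679] xang 1.6393 tilt [-0.0328  0.0173] | tool shift [-0.0008  0.      0.0009] yaw 0.0193 q [-0.06 -0.17  2.07  0.02  1.28 -0.13] op 0.0105 F [-7.1 11.1  8.7] t 6.3
[1.53980922 0.77735016 0.02505746]
tcp [0.4304 0.0318 0.0679] xang 1.6393 tilt [-0.0328  0.0173] | tool shift [-0.0039  0.1436 -0.1868] yaw 1.6153 q [-0.06 -0.17  2.07  0.02  1.28 -0.13] op 0.0105 F [-7.1 11.1  8.7] t 6.3
```

Call:
carry_out --moves '[{"jaw":0.03,"dx":0,"dy":0,"dz":0,"yaw":0},{"jaw":0.03,"dx":0,"dy":0,"dz":0,"yaw":0},{"jaw":0.03,"dx":0,"dy":0,"dz":0,"yaw":0},{"jaw":0.03,"dx":0,"dy":0,"dz":-0.04,"yaw":0},{"jaw":0.03,"dx":0,"dy":0,"dz":-0.06,"yaw":0},{"jaw":0.03,"dx":0,"dy":0,"dz":-0.06,"yaw":0},{"jaw":0.05,"dx":0,"dy":0,"dz":-0.02,"yaw":0.1},{"jaw":0.05,"dx":0,"dy":0,"dz":0,"yaw":0.18}]'

```text
t: 7.3
tool_pos: [0.4383, 0.0271, 0.2502]
orientation: [-2.429, -1.95, 0.019]
force: [-0.5, -0.5, -1.2]
opening: 0.0453
gripper_force: 0.0
```

Call:
carry_out --moves '[{"jaw":0.05,"dx":0,"dy":0,"dz":0,"yaw":0.18},{"jaw":0.05,"dx":0,"dy":0,"dz":0,"yaw":0.18},{"jaw":0.05,"dx":0,"dy":0,"dz":0,"yaw":0.18},{"jaw":0.05,"dx":0,"dy":0,"dz":0,"yaw":0.18},{"jaw":0.05,"dx":0,"dy":0,"dz":0,"yaw":0.18},{"jaw":0.05,"dx":0,"dy":0,"dz":0,"yaw":0.18},{"jaw":0.05,"dx":0,"dy":0,"dz":0,"yaw":0.18},{"jaw":0.05,"dx":0,"dy":0,"dz":0,"yaw":0.075}]'

```text
t: 8.3
tool_pos: [0.4368, 0.0272, 0.2473]
orientation: [-3.127, -0.029, 0.048]
force: [-0.5, 0.1, -0.2]
opening: 0.05
gripper_force: 0.0
```

Call:
carry_out --moves '[{"jaw":0.05,"dx":0.04,"dy":0,"dz":0,"yaw":0},{"jaw":0.05,"dx":0.04,"dy":0,"dz":0,"yaw":0},{"jaw":0.05,"dx":0.03,"dy":0,"dz":0,"yaw":0},{"jaw":0.05,"dx":0,"dy":0,"dz":0,"yaw":0},{"jaw":0.05,"dx":0,"dy":0,"dz":0,"yaw":0}]'

```text
t: 8.93
tool_pos: [0.5462, 0.0298, 0.2437]
orientation: [-3.127, -0.036, 0.05]
force: [-0.5, 1.0, 0.8]
opening: 0.05
gripper_force: 0.0
```

```bash
python3 - <<'E'
from h import *
togo([.58,.0345,.113],0.024)
m=model("wrist");im=read_camera("wrist");cv2.imwrite("pics/w2.png",im[:,:,::-1])
np.save("w2m.npy",np.array(m,dtype=object),allow_pickle=True)
E
```

```text
tcp [0.5462 0.0298 0.2437] xang 0.0231 tilt [-0.032   0.0139] | tool shift [ 0.038  -0.002   0.1296] yaw -0.0009 q [-0.05  0.01  1.57  0.01  1.6   1.5 ] op 0.05 F [-0.5  1.   0.8] t 8.925
```

View pics/w2.png

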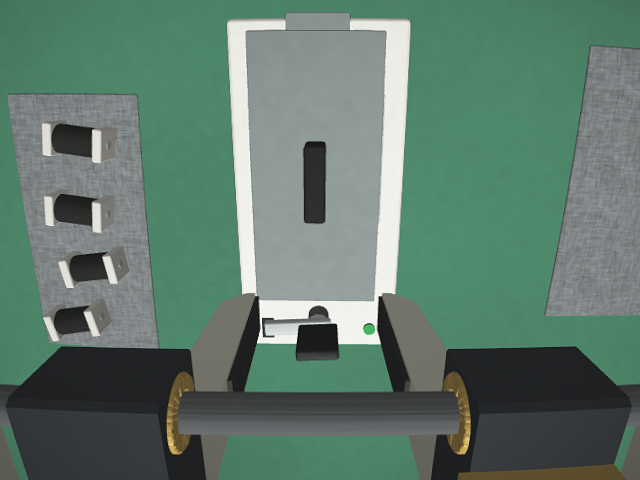

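```bash
python3 - <<'E'
from h import *
m=tuple(np.load("w2m.npy",allow_pickle=True));im=cv2.imread("pics/w2.png",0)
w=np.zeros_like(im);w[135:230,295:335]=im[135:230,295:335]<75
ys,xs=np.nonzero(w);r=cv2.minAreaRect(np.c_[xs,ys].astype(np.float32));print(r)
b=unproj("wrist",cv2.boxPoints(r),.14,m)[:,:2];print(b.round(4).tolist())
for v in(165,190,215):
    u=np.nonzero(w[v])[0];print(v,u.min(),u.max(),unproj("wrist",[(u.min()-.5,v),(u.max()+.5,v)],.14,m)[:,:2].round(4).tolist())
g=cv2.cvtColor(cv2.imread("pics/w2.png"),cv2.COLOR_BGR2HSV)
print("cover near edge",unproj("wrist",[(252,300),(375,300)],.11,m)[:,:2].round(4).tolist(),"far",unproj("wrist",[(247,31),(386,31)],.11,m)[:,:2].round(4).tolist())
E
```

```text
((314.0, 182.0), (80.0, 22.0), 90.0)
[[0.6067, 0.0411], [0.607, 0.0278], [0.5566, 0.0264], [0.5562, 0.0405]]
165 304 324 [[0.5928, 0.0407], [0.5931, 0.0277]]
190 304 324 [[0.5771, 0.0405], [0.5774, 0.0273]]
215 304 324 [[0.5609, 0.0403], [0.5612, 0.0269]]
cover near edge [[0.4846, 0.0802], [0.4874, -0.0135]] far [[0.6731, 0.0791], [0.6749, -0.009]]
```

Call:
carry_out --moves '[{"jaw":0.05,"dx":0.038,"dy":-0.002,"dz":0.03,"yaw":0},{"jaw":0.05,"dx":0,"dy":0,"dz":0.05,"yaw":0},{"jaw":0.05,"dx":0,"dy":0,"dz":0.033,"yaw":0},{"jaw":0.05,"dx":0,"dy":0,"dz":0.015,"yaw":0},{"jaw":0.03,"dx":0,"dy":0,"dz":0,"yaw":0},{"jaw":0.0,"dx":0,"dy":0,"dz":0,"yaw":0},{"jaw":0.0,"dx":0,"dy":0,"dz":0,"yaw":0},{"jaw":0.0,"dx":0,"dy":0,"dz":0,"yaw":0}]' --grip_force 45

```text
t: 9.98
tool_pos: [0.5814, 0.0346, 0.1161]
orientation: [-3.127, -0.036, 0.046]
force: [0.5, 3.0, 1.6]
opening: 0.0146
gripper_force: 1.8
```

Call:
carry_out --moves '[{"jaw":0.0,"dx":0,"dy":0,"dz":0,"yaw":0}]'

```text
t: 10.1
tool_pos: [0.5814, 0.0343, 0.1161]
orientation: [-3.127, -0.036, 0.046]
force: [-1.8, -0.4, 6.0]
opening: 0.0136
gripper_force: 45.0
```

```bash
python3 - <<'E'
from h import *
togo([.5805,.0343,.114],0.024);t,M,s=tcp();print(s["gripper_force"],t.tolist(),s["orientation"])
togo([.554,-.276,.24],0.024)
E
```

```text
tcp [0.5814 0.0343 0.1161] xang 0.0232 tilt [-0.0294  0.0134] | tool shift [-0.0008  0.0001  0.0021] yaw -0.0008 q [-0.04  0.18  1.62  0.01  1.37  1.51] op 0.0136 F [-1.8 -0.4  6. ] t 10.1
44.996691942214966 [0.5813599964609328, 0.03434018066746774, 0.11612139568086718] [-3.12729554 -0.0359658   0.04579347]
tcp [0.5814 0.0343 0.1161] xang 0.0232 tilt [-0.0294  0.0134] | tool shift [-0.0381  0.3079 -0.1272] yaw -0.0008 q [-0.04  0.18  1.62  0.01  1.37  1.51] op 0.0136 F [-1.8 -0.4  6. ] t 10.1
```

Call:
carry_out --moves '[{"jaw":0.0,"dx":0,"dy":0,"dz":-0.01,"yaw":0},{"jaw":0.0,"dx":0,"dy":0,"dz":-0.03,"yaw":0},{"jaw":0.0,"dx":0,"dy":0,"dz":-0.04,"yaw":0},{"jaw":0.0,"dx":0,"dy":0,"dz":-0.04,"yaw":0},{"jaw":0.0,"dx":0,"dy":0.01,"dz":-0.01,"yaw":0},{"jaw":0.0,"dx":-0.005,"dy":0.03,"dz":0,"yaw":0},{"jaw":0.0,"dx":-0.005,"dy":0.04,"dz":0,"yaw":0},{"jaw":0.0,"dx":-0.005,"dy":0.04,"dz":0,"yaw":0}]'

```text
t: 11.1
tool_pos: [0.5712, -0.0889, 0.2412]
orientation: [-3.126, -0.036, 0.053]
force: [0.8, 0.0, -3.0]
opening: 0.0133
gripper_force: 45.0
```

Call:
carry_out --moves '[{"jaw":0.0,"dx":-0.005,"dy":0.04,"dz":0,"yaw":0},{"jaw":0.0,"dx":-0.005,"dy":0.04,"dz":0,"yaw":0},{"jaw":0.0,"dx":-0.005,"dy":0.04,"dz":0,"yaw":0},{"jaw":0.0,"dx":-0.005,"dy":0.04,"dz":0,"yaw":0},{"jaw":0.0,"dx":-0.003,"dy":0.026,"dz":0,"yaw":0},{"jaw":0.0,"dx":0,"dy":0,"dz":0,"yaw":0},{"jaw":0.0,"dx":0,"dy":0,"dz":0,"yaw":0}]'

```text
t: 11.98
tool_pos: [0.553, -0.2735, 0.2399]
orientation: [-3.125, -0.035, 0.052]
force: [0.4, -0.6, -3.4]
opening: 0.0138
gripper_force: 45.0
```

```bash
python3 - <<'E'
from h import *
togo([.554,-.276,.0891],0.015)
m=model("wrist")
a=read_camera("top")[:,:,::-1];b=read_camera("side")[:,:,::-1]
cv2.imwrite("pics/c1.png",np.hstack([a[150:390,200:560],b[150:390,200:560]]))
E
```

```text
tcp [ 0.553  -0.2735  0.2399] xang 0.0229 tilt [-0.0331  0.0156] | tool shift [0.0059 0.005  0.1507] yaw 0.0079 q [-0.54  0.21  1.37 -0.    1.61  1.01] op 0.0138 F [ 0.4 -0.6 -3.4] t 11.975
```

View pics/c1.png

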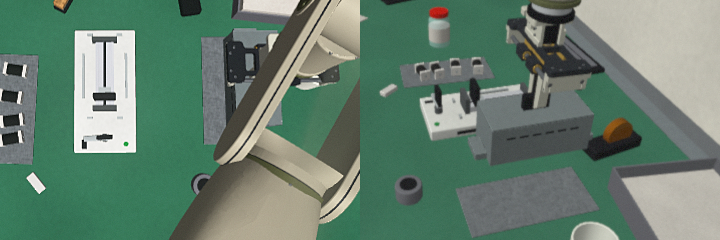

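Call:
carry_out --moves '[{"jaw":0.0,"dx":0.006,"dy":0.005,"dz":0.03,"yaw":0},{"jaw":0.0,"dx":0,"dy":0,"dz":0.04,"yaw":0},{"jaw":0.0,"dx":0,"dy":0,"dz":0.04,"yaw":0},{"jaw":0.0,"dx":0,"dy":0,"dz":0.02,"yaw":0},{"jaw":0.0,"dx":0,"dy":0,"dz":0.01,"yaw":0},{"jaw":0.0,"dx":0,"dy":0,"dz":0.005,"yaw":0},{"jaw":0.0,"dx":0,"dy":0,"dz":0.002,"yaw":0},{"jaw":0.0,"dx":0,"dy":0,"dz":0,"yaw":0}]'

```text
t: 13.08
tool_pos: [0.5558, -0.2772, 0.0954]
orientation: [-3.128, -0.036, 0.046]
force: [0.1, 0.2, -3.2]
opening: 0.0137
gripper_force: 45.0
```

```bash
python3 - <<'E'
from h import *
togo([.554,-.276,.0891],0.015)
E
```

```text
tcp [ 0.5558 -0.2772  0.0954] xang 0.0232 tilt [-0.0297  0.0131] | tool shift [-0.0016 -0.0012  0.0064] yaw 0.0082 q [-0.54  0.3   1.52 -0.    1.35  1.01] op 0.0137 F [ 0.1  0.2 -3.2] t 13.075
```

Call:
carry_out --moves '[{"jaw":0.0,"dx":0,"dy":0,"dz":0.003,"yaw":0},{"jaw":0.0,"dx":0,"dy":0,"dz":0.002,"yaw":0},{"jaw":0.0,"dx":0,"dy":0,"dz":0.001,"yaw":0},{"jaw":0.0,"dx":0,"dy":0,"dz":0,"yaw":0}]'

```text
t: 13.58
tool_pos: [0.5552, -0.2768, 0.0893]
orientation: [-3.127, -0.036, 0.048]
force: [-3.6, 3.1, 5.1]
opening: 0.0136
gripper_force: 45.0
```

Call:
carry_out --moves '[{"jaw":0.0,"dx":0,"dy":0,"dz":0.001,"yaw":0},{"jaw":0.0,"dx":0,"dy":0,"dz":0,"yaw":0}]'

```text
t: 13.82
tool_pos: [0.5552, -0.2767, 0.0893]
orientation: [-3.127, -0.036, 0.048]
force: [-7.1, 5.2, 11.8]
opening: 0.0137
gripper_force: 45.0
```

Call:
carry_out --moves '[{"jaw":0.05,"dx":0,"dy":0,"dz":0,"yaw":0},{"jaw":0.05,"dx":0,"dy":0,"dz":0,"yaw":0},{"jaw":0.05,"dx":0,"dy":0,"dz":-0.01,"yaw":0},{"jaw":0.05,"dx":0,"dy":0,"dz":-0.05,"yaw":0},{"jaw":0.05,"dx":0,"dy":0,"dz":-0.06,"yaw":0},{"jaw":0.093,"dx":0,"dy":0,"dz":-0.04,"yaw":0},{"jaw":0.093,"dx":0.004,"dy":-0.05,"dz":0,"yaw":0},{"jaw":0.093,"dx":0.004,"dy":-0.05,"dz":0,"yaw":0}]'

```text
t: 14.82
tool_pos: [0.5662, -0.1784, 0.2502]
orientation: [-3.128, -0.033, 0.045]
force: [0.3, 0.7, -0.5]
opening: 0.0755
gripper_force: 0.0
```

Call:
carry_out --moves '[{"jaw":0.093,"dx":0.004,"dy":-0.055,"dz":0,"yaw":0},{"jaw":0.093,"dx":0.004,"dy":-0.055,"dz":0,"yaw":0},{"jaw":0.093,"dx":0.004,"dy":-0.055,"dz":0,"yaw":0},{"jaw":0.093,"dx":0.004,"dy":-0.055,"dz":0,"yaw":0},{"jaw":0.093,"dx":0.004,"dy":-0.055,"dz":0,"yaw":0},{"jaw":0.093,"dx":0.004,"dy":-0.055,"dz":0,"yaw":0},{"jaw":0.093,"dx":0.004,"dy":-0.055,"dz":0,"yaw":0},{"jaw":0.093,"dx":0.004,"dy":-0.04,"dz":0,"yaw":0}]'

```text
t: 15.82
tool_pos: [0.5879, 0.2493, 0.2545]
orientation: [-3.126, -0.038, 0.047]
force: [0.6, -0.1, -0.2]
opening: 0.093
gripper_force: 0.0
```

Call:
carry_out --moves '[{"jaw":0.093,"dx":0,"dy":0,"dz":0,"yaw":0.08},{"jaw":0.093,"dx":0,"dy":0,"dz":0,"yaw":0.08},{"jaw":0.093,"dx":0,"dy":0,"dz":0,"yaw":0}]'

```text
t: 16.2
tool_pos: [0.5881, 0.247, 0.2542]
orientation: [-3.122, 0.213, 0.049]
force: [-0.3, 0.6, -0.4]
opening: 0.0929
gripper_force: 0.0
```

```bash
cat >> h.py <<'E'
def look():
    m=model("wrist");im=read_camera("wrist");return im,m
def cheeks(im,m,z=.033,box=(.36,.66,.19,.36)):
    """world centroids of white blobs at height z inside box"""
    hsv=cv2.cvtColor(np.ascontiguousarray(im),cv2.COLOR_RGB2HSV)
    w=((hsv[...,2]>150)&(hsv[...,1]<45)).astype(np.uint8)
    n,l,st,c=cv2.connectedComponentsWithStats(w);o=[]
    for i in range(1,n):
        if st[i,4]<30: continue
        P=unproj("wrist",c[i],z,m)[0]
        if box[0]<P[0]<box[1] and box[2]<P[1]<box[3]: o.append((P[:2].round(4).tolist(),c[i].round(0).tolist(),int(st[i,4])))
    return o
def showtop(name,r=(150,330,150,350),f=3):
    im=read_camera("top");cv2.imwrite(name,cv2.resize(im[r[0]:r[1],r[2]:r[3],::-1],None,fx=f,fy=f))
E
python3 - <<'E'
from h import *
togo([.593,.2527,.012],-.141)
im,m=look();cv2.imwrite("pics/w3.png",im[:,:,::-1])
a=read_camera("top")[:,:,::-1]
cv2.imwrite("pics/c2.png",np.hstack([im[:,:,::-1][::1,:],a])[::2,::2])
for o in cheeks(im,m):print(o)
print([ (c.round(1).tolist(),s[4]) for c,s in rollers(im=a[:,:,::-1].copy()) if 170<c[0]<250 and 190<c[1]<320])
E
```

```text
tcp [0.5881 0.247  0.2542] xang -0.1361 tilt [-0.0306  0.014 ] | tool shift [ 0.0119 -0.004   0.242 ] yaw 0.0049 q [0.3  0.24 1.3  0.02 1.63 2.01] op 0.0929 F [-0.3  0.6 -0.4] t 16.2
([0.5962, 0.2754], [287.0, 193.0], 296)
([0.5901, 0.2291], [339.0, 192.0], 288)
([0.5307, 0.2841], [289.0, 261.0], 253)
([0.5253, 0.2379], [338.0, 260.0], 258)
([0.4734, 0.2316], [351.0, 308.0], 230)
([0.4669, 0.2781], [305.0, 319.0], 220)
([0.4311, 0.2322], [355.0, 344.0], 206)
([0.4223, 0.2782], [311.0, 356.0], 202)
[([204.8, 218.0], np.int32(24)), ([223.7, 220.9], np.int32(33)), ([218.9, 247.3], np.int32(39)), ([220.6, 268.6], np.int32(39)), ([200.4, 284.0], np.int32(101)), ([191.9, 288.0], np.int32(88))]
```

View pics/c2.png

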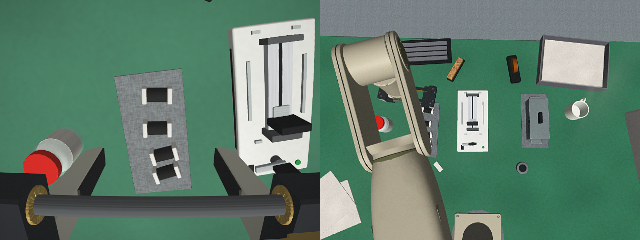

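Call:
carry_out --moves '[{"jaw":0.093,"dx":0.012,"dy":-0.004,"dz":0.04,"yaw":0},{"jaw":0.093,"dx":0,"dy":0,"dz":0.06,"yaw":0},{"jaw":0.093,"dx":0,"dy":0,"dz":0.06,"yaw":0},{"jaw":0.093,"dx":0,"dy":0,"dz":0.05,"yaw":0},{"jaw":0.093,"dx":0,"dy":0,"dz":0.025,"yaw":0},{"jaw":0.093,"dx":0,"dy":0,"dz":0.011,"yaw":0},{"jaw":0.07,"dx":0,"dy":0,"dz":0,"yaw":0},{"jaw":0.04,"dx":0,"dy":0,"dz":0,"yaw":0}]' --grip_force 40

```text
t: 17.3
tool_pos: [0.5943, 0.2529, 0.0096]
orientation: [-3.121, 0.214, 0.046]
force: [-0.3, 0.7, -0.8]
opening: 0.0773
gripper_force: 0.0
```

Call:
carry_out --moves '[{"jaw":0.04,"dx":0,"dy":0,"dz":0,"yaw":0},{"jaw":0.04,"dx":0,"dy":0,"dz":0,"yaw":0},{"jaw":0.04,"dx":0,"dy":0,"dz":0,"yaw":0}]'

```text
t: 17.68
tool_pos: [0.5934, 0.2527, 0.0084]
orientation: [-3.122, 0.214, 0.048]
force: [0.0, -0.7, 4.4]
opening: 0.056
gripper_force: 40.0
```

```bash
python3 - <<'E'
from h import *
togo([.5931,.2523,.008],-.131)
c,s=np.cos(.0237),np.sin(.0237);seat=np.array([.5805,.0343])
def r2w(x,y=0): return seat+[c*x-s*y,s*x+c*y]
# carriage at rest: face at -75+12; target first: approach centre so front face just before carriage face top
print("stop",r2w(-.075),"face",r2w(-.063))
togo([*r2w(-.085),.21],.0237)
E
```

```text
tcp [0.5934 0.2527 0.0084] xang -0.1368 tilt [-0.0299  0.0143] | tool shift [-0.0002  0.0005  0.0004] yaw -0.0058 q [0.31 0.45 1.5  0.02 1.21 2.01] op 0.056 F [ 0.  -0.7  4.4] t 17.675
stop [0.50552106 0.03252267] face [0.51751769 0.03280704]
tcp [0.5934 0.2527 0.0084] xang -0.1368 tilt [-0.0299  0.0143] | tool shift [-0.0732  0.2297 -0.2017] yaw -0.1605 q [0.31 0.45 1.5  0.02 1.21 2.01] op 0.056 F [ 0.  -0.7  4.4] t 17.675
```

Call:
carry_out --moves '[{"jaw":0.04,"dx":0,"dy":0,"dz":-0.02,"yaw":0},{"jaw":0.04,"dx":0,"dy":0,"dz":-0.06,"yaw":0},{"jaw":0.04,"dx":0,"dy":0,"dz":-0.06,"yaw":0},{"jaw":0.04,"dx":0,"dy":0,"dz":-0.06,"yaw":-0.08},{"jaw":0.04,"dx":-0.015,"dy":0.025,"dz":0,"yaw":-0.08},{"jaw":0.04,"dx":-0.024,"dy":0.05,"dz":0,"yaw":0},{"jaw":0.04,"dx":-0.024,"dy":0.05,"dz":0,"yaw":0},{"jaw":0.04,"dx":-0.024,"dy":0.05,"dz":0,"yaw":0}]'

```text
t: 18.68
tool_pos: [0.5132, 0.0727, 0.2089]
orientation: [-3.127, -0.037, 0.046]
force: [-0.1, -0.7, -0.5]
opening: 0.0559
gripper_force: 39.9
```

Call:
carry_out --moves '[{"jaw":0.04,"dx":-0.022,"dy":0.04,"dz":0,"yaw":0},{"jaw":0.04,"dx":0,"dy":0,"dz":0,"yaw":0},{"jaw":0.04,"dx":0,"dy":0,"dz":0,"yaw":0}]'

```text
t: 19.05
tool_pos: [0.4934, 0.0337, 0.2088]
orientation: [-3.126, -0.035, 0.046]
force: [0.5, -0.7, -0.6]
opening: 0.0559
gripper_force: 39.9
```

```bash
cat >> h.py <<'E'
YR=.0237;seat=np.array([.5805,.0343])
def r2w(x,y=0): return seat+[np.cos(YR)*x-np.sin(YR)*y,np.sin(YR)*x+np.cos(YR)*y]
def bay(x,z,show=True): return togo([*r2w(-.075+x),z],YR,show)  # x from stop face
E
python3 - <<'E'
from h import *
bay(-.010,.085)
im,m=look();cv2.imwrite("pics/w4.png",im[:,:,::-1])
np.save("w4m.npy",np.array(m,dtype=object),allow_pickle=True)
E
```

```text
tcp [0.4934 0.0337 0.2088] xang 0.0226 tilt [-0.0296  0.0143] | tool shift [0.0057 0.0033 0.1236] yaw -0.0011 q [-0.05 -0.12  1.76  0.01  1.53  1.5 ] op 0.0559 F [ 0.5 -0.7 -0.6] t 19.05
```

View pics/w4.png

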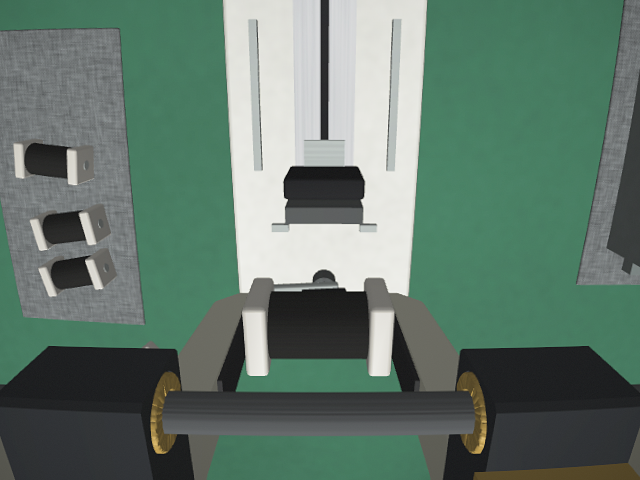

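```bash
python3 - <<'E'
from h import *
m=tuple(np.load("w4m.npy",allow_pickle=True))
for n,x,hw,z in(("face top",.012,.026,.102),("back top",.026,.026,.102),("stop face top",0,.028,.074),("stop back top",-.012,.028,.074)):
    print(n,proj("wrist",[[*r2w(-.075+x,s*hw),z] for s in(1,-1)],m).round(1).tolist())
im=cv2.imread("pics/w4.png",0).astype(int)
for v in(180,190,210):print(v,im[v,278:292].tolist(),im[v,357:372].tolist())
print(im[160:230,300].tolist())
E
```

```text
face top [[281.1, 200.3], [362.5, 200.4]]
back top [[280.5, 178.6], [363.1, 178.6]]
stop face top [[282.5, 207.9], [361.5, 208.0]]
stop back top [[283.0, 224.1], [361.0, 224.3]]
180 [231, 231, 231, 233, 234, 198, 15, 29, 33, 35, 34, 34, 34, 35] [35, 36, 35, 33, 35, 31, 20, 144, 222, 231, 229, 229, 229, 230, 230]
190 [233, 233, 233, 234, 231, 168, 22, 37, 42, 42, 43, 43, 43, 43] [43, 45, 44, 45, 43, 39, 24, 137, 219, 232, 230, 230, 230, 230, 230]
210 [233, 233, 232, 233, 233, 236, 223, 108, 92, 94, 95, 95, 96, 96] [94, 94, 94, 94, 93, 86, 181, 235, 229, 228, 228, 228, 228, 229, 230]
[216, 216, 216, 217, 221, 186, 88, 18, 25, 23, 26, 26, 24, 25, 27, 24, 24, 24, 25, 27, 34, 39, 41, 40, 41, 42, 41, 42, 44, 44, 43, 43, 44, 43, 45, 45, 45, 43, 42, 44, 51, 52, 52, 52, 52, 50, 48, 67, 91, 96, 95, 94, 95, 96, 96, 95, 96, 96, 95, 95, 96, 95, 91, 116, 226, 235, 232, 231, 231, 231]
```

Call:
carry_out --moves '[{"jaw":0.04,"dx":0.005,"dy":0.004,"dz":0.04,"yaw":0},{"jaw":0.04,"dx":0,"dy":0,"dz":0.05,"yaw":0},{"jaw":0.04,"dx":0,"dy":0,"dz":0.032,"yaw":0},{"jaw":0.04,"dx":0.005,"dy":0,"dz":0,"yaw":0},{"jaw":0.04,"dx":0.008,"dy":0,"dz":0,"yaw":0},{"jaw":0.04,"dx":0.008,"dy":0,"dz":0,"yaw":0},{"jaw":0.04,"dx":0.007,"dy":0,"dz":0,"yaw":0},{"jaw":0.04,"dx":0,"dy":0,"dz":0,"yaw":0}]'

```text
t: 20.1
tool_pos: [0.5234, 0.032, 0.0856]
orientation: [-3.127, -0.036, 0.046]
force: [-3.3, 0.5, 0.3]
opening: 0.0556
gripper_force: 39.9
```

```bash
python3 - <<'E'
from h import *
bay(.017,.0514)
E
```

```text
tcp [0.5234 0.032  0.0856] xang 0.0233 tilt [-0.0298  0.0139] | tool shift [ 0.0001 -0.0004  0.0342] yaw -0.0004 q [-0.05  0.06  1.81  0.01  1.3   1.5 ] op 0.0556 F [-3.3  0.5  0.3] t 20.1
```

Call:
carry_out --moves '[{"jaw":0.04,"dx":0.001,"dy":0,"dz":0.015,"yaw":0},{"jaw":0.04,"dx":0,"dy":0,"dz":0.012,"yaw":0},{"jaw":0.04,"dx":0,"dy":0,"dz":0.006,"yaw":0},{"jaw":0.04,"dx":0,"dy":0,"dz":0.001,"yaw":0},{"jaw":0.04,"dx":0,"dy":0,"dz":0,"yaw":0}]'

```text
t: 20.72
tool_pos: [0.5216, 0.0323, 0.0512]
orientation: [-3.127, -0.036, 0.051]
force: [-10.1, 0.4, 11.9]
opening: 0.056
gripper_force: 40.0
```

```bash
python3 - <<'E'
from h import *
bay(.017,.0514)
im,m=look();cv2.imwrite("pics/w5.png",im[120:440:1,200:460,::-1])
E
```

```text
tcp [0.5216 0.0323 0.0512] xang 0.0232 tilt [-0.0326  0.0136] | tool shift [ 0.0009 -0.0006 -0.0002] yaw -0.0005 q [-0.05  0.1   1.84  0.01  1.24  1.5 ] op 0.056 F [-10.1   0.4  11.9] t 20.725
```

View pics/w5.png

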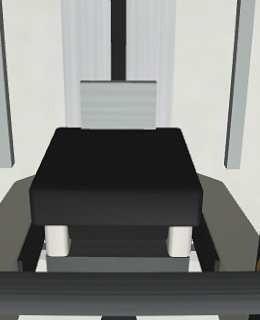

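Call:
carry_out --moves '[{"jaw":0.07,"dx":0,"dy":0,"dz":0,"yaw":0},{"jaw":0.076,"dx":0,"dy":0,"dz":0,"yaw":0},{"jaw":0.076,"dx":0,"dy":0,"dz":0,"yaw":0},{"jaw":0.076,"dx":0,"dy":0,"dz":-0.01,"yaw":0},{"jaw":0.076,"dx":0,"dy":0,"dz":-0.04,"yaw":0},{"jaw":0.093,"dx":0,"dy":0,"dz":-0.06,"yaw":0},{"jaw":0.093,"dx":0,"dy":0,"dz":-0.05,"yaw":0},{"jaw":0.093,"dx":0.002,"dy":-0.05,"dz":0,"yaw":0}]'

```text
t: 21.78
tool_pos: [0.5318, 0.0786, 0.2181]
orientation: [-3.128, -0.029, 0.031]
force: [-0.0, 0.6, 0.2]
opening: 0.0929
gripper_force: 0.0
```

Call:
carry_out --moves '[{"jaw":0.093,"dx":0.002,"dy":-0.06,"dz":0,"yaw":0},{"jaw":0.093,"dx":0.002,"dy":-0.06,"dz":0,"yaw":0},{"jaw":0.093,"dx":0.002,"dy":-0.06,"dz":0,"yaw":0},{"jaw":0.093,"dx":0,"dy":0,"dz":0,"yaw":0.07},{"jaw":0.093,"dx":0,"dy":0,"dz":0,"yaw":0.07},{"jaw":0.093,"dx":0,"dy":0,"dz":0,"yaw":0}]'

```text
t: 22.52
tool_pos: [0.53, 0.2607, 0.2143]
orientation: [-3.124, 0.182, 0.049]
force: [1.0, -0.5, 0.8]
opening: 0.0928
gripper_force: 0.0
```

```bash
python3 - <<'E'
from h import *
togo([.528,.261,.008],-.116)
im,m=look()
for o in cheeks(im,m):print(o)
showtop("pics/t1.png",(170,310,260,350),4)
E
```

```text
tcp [0.53   0.2607 0.2143] xang -0.1159 tilt [-0.0306  0.0141] | tool shift [0.0046 0.0021 0.2062] yaw 0.0001 q [0.35 0.13 1.5  0.02 1.54 2.04] op 0.0928 F [ 1.  -0.5  0.8] t 22.525
([0.5305, 0.2842], [291.0, 211.0], 354)
([0.5253, 0.2378], [348.0, 210.0], 365)
([0.4732, 0.2317], [361.0, 268.0], 318)
([0.4667, 0.2783], [308.0, 281.0], 311)
([0.4313, 0.2323], [364.0, 312.0], 283)
([0.4223, 0.2782], [314.0, 325.0], 268)
```

View pics/t1.png

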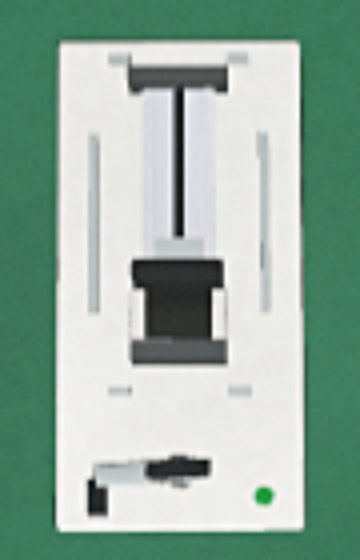

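Call:
carry_out --moves '[{"jaw":0.093,"dx":0.0045,"dy":0.002,"dz":0.05,"yaw":0},{"jaw":0.093,"dx":0,"dy":0,"dz":0.06,"yaw":0},{"jaw":0.093,"dx":0,"dy":0,"dz":0.055,"yaw":0},{"jaw":0.093,"dx":0,"dy":0,"dz":0.03,"yaw":0},{"jaw":0.093,"dx":0,"dy":0,"dz":0.011,"yaw":0},{"jaw":0.07,"dx":0,"dy":0,"dz":0,"yaw":0},{"jaw":0.04,"dx":0,"dy":0,"dz":0,"yaw":0},{"jaw":0.04,"dx":0,"dy":0,"dz":0,"yaw":0}]'

```text
t: 23.62
tool_pos: [0.5292, 0.2612, 0.0096]
orientation: [-3.123, 0.183, 0.045]
force: [0.3, -0.1, 0.2]
opening: 0.0677
gripper_force: 0.0
```

Call:
carry_out --moves '[{"jaw":0.04,"dx":0,"dy":0,"dz":0,"yaw":0},{"jaw":0.04,"dx":0,"dy":0,"dz":0,"yaw":0}]'

```text
t: 23.88
tool_pos: [0.5284, 0.261, 0.0086]
orientation: [-3.123, 0.183, 0.048]
force: [-0.2, -0.4, 5.5]
opening: 0.0555
gripper_force: 40.0
```

```bash
python3 - <<'E'
from h import *
togo([.528,.261,.008],-.116)
E
```

```text
tcp [0.5284 0.261  0.0086] xang -0.1167 tilt [-0.0297  0.0144] | tool shift [-0.0004  0.0001  0.0006] yaw -0.0007 q [0.36 0.32 1.68 0.03 1.17 2.03] op 0.0555 F [-0.2 -0.4  5.5] t 23.875
```

Call:
carry_out --moves '[{"jaw":0.04,"dx":0,"dy":0,"dz":-0.02,"yaw":0},{"jaw":0.04,"dx":0,"dy":0,"dz":-0.06,"yaw":0},{"jaw":0.04,"dx":0,"dy":0,"dz":-0.06,"yaw":-0.07},{"jaw":0.04,"dx":0,"dy":0,"dz":-0.06,"yaw":-0.07},{"jaw":0.04,"dx":-0.004,"dy":0.025,"dz":0,"yaw":0},{"jaw":0.04,"dx":-0.006,"dy":0.05,"dz":0,"yaw":0},{"jaw":0.04,"dx":-0.006,"dy":0.05,"dz":0,"yaw":0},{"jaw":0.04,"dx":-0.006,"dy":0.05,"dz":0,"yaw":0}]'

```text
t: 24.88
tool_pos: [0.5156, 0.0811, 0.2069]
orientation: [-3.127, -0.037, 0.047]
force: [1.3, -0.8, -0.7]
opening: 0.0553
gripper_force: 40.0
```

Call:
carry_out --moves '[{"jaw":0.04,"dx":-0.006,"dy":0.05,"dz":0,"yaw":0},{"jaw":0.04,"dx":0,"dy":0,"dz":0,"yaw":0},{"jaw":0.04,"dx":0,"dy":0,"dz":0,"yaw":0}]'

```text
t: 25.25
tool_pos: [0.5113, 0.0326, 0.206]
orientation: [-3.126, -0.035, 0.047]
force: [-0.7, 1.3, -0.5]
opening: 0.0557
gripper_force: 40.0
```

```bash
python3 - <<'E'
from h import *
bay(.006,.085)
im,m=look();cv2.imwrite("pics/w6.png",im[:,:,::-1]);g=cv2.cvtColor(im,cv2.COLOR_RGB2HSV)
# carriage rows: black span
P=proj("wrist",[[*r2w(-.075+.030+.007,s*.026),.102] for s in(1,-1)],m);print("carriage top mid pred",P.round(1).tolist())
v=int(P[:,1].mean());d=np.nonzero(g[v,240:420,2]<90)[0]+240;print("meas",d.min()-.5,d.max()+.5)
w=((g[...,2]>150)&(g[...,1]<45))[280:380,150:500]
n,l,st,c=cv2.connectedComponentsWithStats(w.astype(np.uint8));print([(st[i].tolist(),c[i].round(1).tolist()) for i in range(1,n) if st[i,4]>300])
E
```

```text
tcp [0.5113 0.0326 0.206 ] xang 0.0224 tilt [-0.0302  0.0144] | tool shift [0.0039 0.0018 0.1209] yaw -0.0013 q [-0.05 -0.07  1.72  0.01  1.53  1.5 ] op 0.0557 F [-0.7  1.3 -0.5] t 25.25
carriage top mid pred [[277.9, 190.1], [360.7, 190.2]]
meas 280.5 361.5
[([122, 0, 94, 13, 1143], [168.5, 5.8]), ([233, 0, 25, 16, 310], [246.5, 6.2]), ([93, 31, 25, 66, 1445], [105.3, 63.3]), ([218, 32, 26, 66, 1452], [230.5, 64.1])]
```

Call:
carry_out --moves '[{"jaw":0.04,"dx":0.004,"dy":0.002,"dz":0.04,"yaw":0},{"jaw":0.04,"dx":0,"dy":0,"dz":0.05,"yaw":0},{"jaw":0.04,"dx":0,"dy":0,"dz":0.03,"yaw":0},{"jaw":0.04,"dx":0.005,"dy":0,"dz":0,"yaw":0},{"jaw":0.04,"dx":0.012,"dy":0,"dz":0,"yaw":0},{"jaw":0.04,"dx":0.012,"dy":0,"dz":0,"yaw":0},{"jaw":0.04,"dx":0.012,"dy":0,"dz":0,"yaw":0},{"jaw":0.04,"dx":0,"dy":0,"dz":0,"yaw":0}]'

```text
t: 26.3
tool_pos: [0.5531, 0.0339, 0.0843]
orientation: [-3.126, -0.037, 0.049]
force: [-4.3, 3.1, 0.5]
opening: 0.0558
gripper_force: 39.9
```

```bash
python3 - <<'E'
from h import *
bay(.047,.0514)
E
```

```text
tcp [0.5531 0.0339 0.0843] xang 0.0241 tilt [-0.0315  0.0145] | tool shift [0.0004 0.0008 0.0329] yaw 0.0004 q [-0.04  0.14  1.73  0.01  1.3   1.5 ] op 0.0558 F [-4.3  3.1  0.5] t 26.3
```

Call:
carry_out --moves '[{"jaw":0.04,"dx":0.0015,"dy":0,"dz":0.004,"yaw":0},{"jaw":0.04,"dx":0,"dy":0,"dz":0.012,"yaw":0},{"jaw":0.04,"dx":0,"dy":0,"dz":0.011,"yaw":0},{"jaw":0.04,"dx":0,"dy":0,"dz":0.004,"yaw":0},{"jaw":0.04,"dx":0,"dy":0,"dz":0.002,"yaw":0},{"jaw":0.04,"dx":0,"dy":0,"dz":0,"yaw":0}]'

```text
t: 27.05
tool_pos: [0.5523, 0.0336, 0.0502]
orientation: [-3.127, -0.036, 0.05]
force: [-4.9, -0.4, -1.9]
opening: 0.0555
gripper_force: 39.9
```

```bash
python3 - <<'E'
from h import *
bay(.047,.0514)
E
```

```text
tcp [0.5523 0.0336 0.0502] xang 0.0233 tilt [-0.0324  0.0139] | tool shift [ 0.0002 -0.     -0.0012] yaw -0.0004 q [-0.04  0.18  1.75  0.01  1.24  1.5 ] op 0.0555 F [-4.9 -0.4 -1.9] t 27.05
```

Call:
carry_out --moves '[{"jaw":0.04,"dx":0,"dy":0,"dz":0.001,"yaw":0},{"jaw":0.04,"dx":0,"dy":0,"dz":0,"yaw":0}]'

```text
t: 27.3
tool_pos: [0.5527, 0.0336, 0.05]
orientation: [-3.127, -0.036, 0.049]
force: [-6.9, -0.6, 3.9]
opening: 0.0556
gripper_force: 40.0
```

Call:
carry_out --moves '[{"jaw":0.04,"dx":0,"dy":0,"dz":0.001,"yaw":0},{"jaw":0.04,"dx":0,"dy":0,"dz":0,"yaw":0}]'

```text
t: 27.55
tool_pos: [0.5527, 0.0336, 0.0499]
orientation: [-3.127, -0.036, 0.049]
force: [-10.0, -0.0, 11.2]
opening: 0.0558
gripper_force: 40.0
```

```bash
python3 - <<'E'
from h import *
bay(.047,.0514)
im,m=look();cv2.imwrite("pics/w7.png",im[:,:,::-1])
side=read_camera("side")[:,:,::-1]
cv2.imwrite("pics/s7.png",np.hstack([cv2.resize(im[60:420,180:480,::-1],(400,480)),cv2.resize(side[190:310,230:330],(400,480))]))
E
```

```text
tcp [0.5527 0.0336 0.0499] xang 0.0233 tilt [-0.0316  0.0138] | tool shift [-0.0002 -0.0001 -0.0015] yaw -0.0004 q [-0.04  0.18  1.75  0.01  1.24  1.5 ] op 0.0558 F [-10.   -0.   11.2] t 27.55
```

View pics/s7.png

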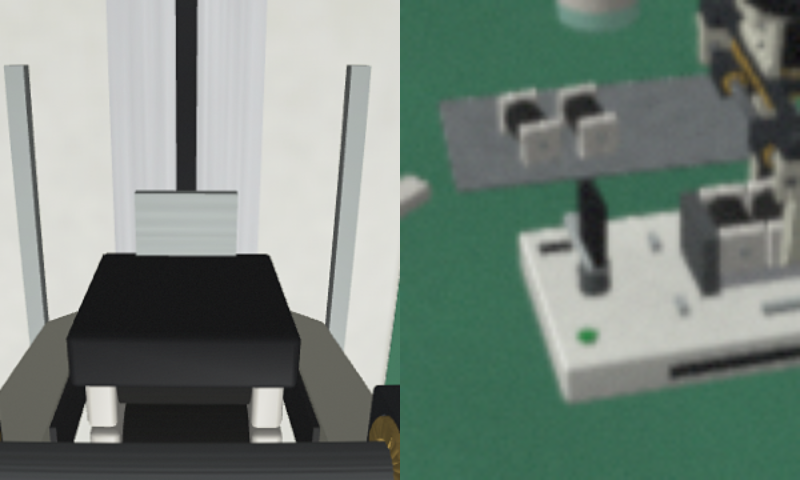

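Call:
carry_out --moves '[{"jaw":0.07,"dx":0,"dy":0,"dz":0,"yaw":0},{"jaw":0.076,"dx":0,"dy":0,"dz":0,"yaw":0},{"jaw":0.076,"dx":0,"dy":0,"dz":0,"yaw":0},{"jaw":0.076,"dx":0,"dy":0,"dz":-0.01,"yaw":0},{"jaw":0.076,"dx":0,"dy":0,"dz":-0.04,"yaw":0},{"jaw":0.093,"dx":0,"dy":0,"dz":-0.06,"yaw":0},{"jaw":0.093,"dx":0,"dy":0,"dz":-0.05,"yaw":0},{"jaw":0.093,"dx":-0.019,"dy":-0.05,"dz":0,"yaw":0}]'

```text
t: 28.65
tool_pos: [0.5417, 0.0793, 0.2167]
orientation: [-3.127, -0.029, 0.031]
force: [0.5, 1.7, -1.0]
opening: 0.0924
gripper_force: 0.0
```

Call:
carry_out --moves '[{"jaw":0.093,"dx":-0.019,"dy":-0.06,"dz":0,"yaw":0},{"jaw":0.093,"dx":-0.019,"dy":-0.06,"dz":0,"yaw":0},{"jaw":0.093,"dx":-0.019,"dy":-0.052,"dz":0,"yaw":0},{"jaw":0.093,"dx":0,"dy":0,"dz":0,"yaw":-0.06},{"jaw":0.093,"dx":0,"dy":0,"dz":0,"yaw":-0.056},{"jaw":0.093,"dx":0,"dy":0,"dz":0,"yaw":0}]'

```text
t: 29.4
tool_pos: [0.4772, 0.251, 0.2149]
orientation: [-3.117, -0.217, 0.046]
force: [-0.2, 0.3, -1.0]
opening: 0.0935
gripper_force: 0.0
```

```bash
python3 - <<'E'
from h import *
im,m=look()
for o in cheeks(im,m):print(o)
togo([.470,.255,.0084],.139)
t=read_camera("top")
# bay view: profile of brightness along reader centre-line at y=+-.025 (cheeks) and 0
mt=model("top")
for y in(0,.025,-.025):
    P=proj("top",[[*r2w(-.075+x/1000,y),.076] for x in range(-14,100,3)],mt)
    print(y,[int(t[int(round(v)),int(round(u))].mean()) for u,v in P])
E
```

```text
([0.4662, 0.2782], [287.0, 217.0], 357)
([0.4728, 0.2318], [343.0, 217.0], 346)
([0.431, 0.2322], [335.0, 263.0], 325)
([0.4222, 0.2784], [281.0, 265.0], 318)
tcp [0.4772 0.2508 0.2148] xang 0.1381 tilt [-0.0304  0.0142] | tool shift [-0.0008 -0.0014  0.2066] yaw -0.0009 q [ 0.37 -0.01  1.64  0.02  1.53  1.8 ] op 0.0931 F [-0.5  0.  -0.2] t 29.45
0 [194, 56, 93, 94, 93, 59, 46, 51, 49, 48, 49, 46, 42, 37, 38, 38, 48, 47, 50, 44, 50, 42, 41, 36, 40, 42, 41, 51, 47, 47, 22, 158, 211, 200, 158, 61, 21, 24]
0.025 [185, 45, 73, 77, 70, 99, 239, 233, 232, 229, 229, 229, 227, 226, 233, 195, 240, 237, 236, 235, 235, 235, 234, 233, 236, 169, 57, 26, 19, 23, 19, 190, 241, 233, 230, 232, 232, 232]
-0.025 [186, 50, 80, 80, 77, 201, 242, 232, 232, 233, 234, 234, 231, 234, 245, 199, 240, 236, 238, 237, 236, 235, 235, 235, 246, 181, 54, 56, 54, 57, 85, 211, 242, 235, 233, 235, 233, 233]
```

Call:
carry_out --moves '[{"jaw":0.093,"dx":-0.001,"dy":-0.0015,"dz":0.05,"yaw":0},{"jaw":0.093,"dx":0,"dy":0,"dz":0.06,"yaw":0},{"jaw":0.093,"dx":0,"dy":0,"dz":0.055,"yaw":0},{"jaw":0.093,"dx":0,"dy":0,"dz":0.03,"yaw":0},{"jaw":0.093,"dx":0,"dy":0,"dz":0.011,"yaw":0},{"jaw":0.07,"dx":0,"dy":0,"dz":0,"yaw":0},{"jaw":0.04,"dx":0,"dy":0,"dz":0,"yaw":0},{"jaw":0.04,"dx":0,"dy":0,"dz":0,"yaw":0}]'

```text
t: 30.5
tool_pos: [0.4709, 0.2555, 0.0102]
orientation: [-3.117, -0.217, 0.043]
force: [0.4, -0.1, 0.2]
opening: 0.0675
gripper_force: 0.0
```

Call:
carry_out --moves '[{"jaw":0.04,"dx":0,"dy":0,"dz":0,"yaw":0},{"jaw":0.04,"dx":0,"dy":0,"dz":0,"yaw":0}]'

```text
t: 30.75
tool_pos: [0.4702, 0.2552, 0.0093]
orientation: [-3.117, -0.217, 0.045]
force: [-0.6, 0.1, 5.5]
opening: 0.0557
gripper_force: 40.0
```

```bash
python3 - <<'E'
from h import *
togo([.4696,.255,.0084],.139)
bay(.034,.2)
E
```

```text
tcp [0.4702 0.2552 0.0093] xang 0.1393 tilt [-0.0297  0.0144] | tool shift [-0.0006  0.0001  0.001 ] yaw 0.0003 q [0.38 0.18 1.83 0.03 1.15 1.8 ] op 0.0557 F [-0.6  0.1  5.5] t 30.75
tcp [0.4702 0.2552 0.0093] xang 0.1393 tilt [-0.0297  0.0144] | tool shift [ 0.0326  0.2258 -0.1958] yaw 0.1156 q [0.38 0.18 1.83 0.03 1.15 1.8 ] op 0.0557 F [-0.6  0.1  5.5] t 30.75
```

Call:
carry_out --moves '[{"jaw":0.04,"dx":0,"dy":0,"dz":-0.02,"yaw":0},{"jaw":0.04,"dx":0,"dy":0,"dz":-0.06,"yaw":0},{"jaw":0.04,"dx":0,"dy":0,"dz":-0.06,"yaw":0.06},{"jaw":0.04,"dx":0,"dy":0,"dz":-0.06,"yaw":0.056},{"jaw":0.04,"dx":0.008,"dy":0.025,"dz":0,"yaw":0},{"jaw":0.04,"dx":0.013,"dy":0.05,"dz":0,"yaw":0},{"jaw":0.04,"dx":0.013,"dy":0.05,"dz":0,"yaw":0},{"jaw":0.04,"dx":0.013,"dy":0.05,"dz":0,"yaw":0}]'

```text
t: 31.75
tool_pos: [0.5267, 0.0769, 0.2041]
orientation: [-3.127, -0.037, 0.049]
force: [1.8, 0.0, -1.0]
opening: 0.056
gripper_force: 39.9
```

Call:
carry_out --moves '[{"jaw":0.04,"dx":0.013,"dy":0.046,"dz":0,"yaw":0},{"jaw":0.04,"dx":0,"dy":0,"dz":0,"yaw":0},{"jaw":0.04,"dx":0,"dy":0,"dz":0,"yaw":0}]'

```text
t: 32.12
tool_pos: [0.5404, 0.0329, 0.2029]
orientation: [-3.126, -0.035, 0.05]
force: [0.2, 0.4, -1.4]
opening: 0.0558
gripper_force: 39.9
```

```bash
cat >> h.py <<'E'
def held(face):
    im,m=look();g=cv2.cvtColor(im,cv2.COLOR_RGB2HSV)
    P=proj("wrist",[[*r2w(-.075+face+.007,s*.026),.102] for s in(1,-1)],m)
    v=int(P[:,1].mean());d=np.nonzero(g[v,240:420,2]<90)[0]+240;print("carriage pred",P.round(1).tolist(),"meas",d.min()-.5,d.max()+.5)
    w=((g[...,2]>150)&(g[...,1]<45))[280:380,150:500]
    n,l,st,c=cv2.connectedComponentsWithStats(w.astype(np.uint8));print([(st[i].tolist(),c[i].round(1).tolist()) for i in range(1,n) if st[i,4]>300])
E
python3 - <<'E'
from h import *
bay(.036,.085)
held(.06)
E
```

```text
tcp [0.5404 0.0329 0.2029] xang 0.0225 tilt [-0.0319  0.0144] | tool shift [0.0049 0.0013 0.1178] yaw -0.0012 q [-0.04  0.01  1.64  0.01  1.52  1.5 ] op 0.0558 F [ 0.2  0.4 -1.4] t 32.125
carriage pred [[276.7, 189.4], [360.6, 189.5]] meas 279.5 361.5
[([124, 1, 91, 11, 497], [166.6, 7.5]), ([234, 0, 25, 16, 309], [247.0, 6.2]), ([93, 29, 25, 66, 1446], [105.4, 61.2]), ([218, 30, 26, 67, 1462], [230.2, 62.5])]
```

Call:
carry_out --moves '[{"jaw":0.04,"dx":0.005,"dy":0.0015,"dz":0.04,"yaw":0},{"jaw":0.04,"dx":0,"dy":0,"dz":0.05,"yaw":0},{"jaw":0.04,"dx":0,"dy":0,"dz":0.0265,"yaw":0},{"jaw":0.04,"dx":0.005,"dy":0,"dz":0,"yaw":0},{"jaw":0.04,"dx":0.012,"dy":0,"dz":0,"yaw":0},{"jaw":0.04,"dx":0.012,"dy":0,"dz":0,"yaw":0},{"jaw":0.04,"dx":0.012,"dy":0,"dz":0,"yaw":0},{"jaw":0.04,"dx":0,"dy":0,"dz":0,"yaw":0}]'

```text
t: 33.17
tool_pos: [0.5836, 0.0349, 0.0861]
orientation: [-3.126, -0.038, 0.05]
force: [-6.0, 2.3, 1.9]
opening: 0.0555
gripper_force: 39.9
```

```bash
python3 - <<'E'
from h import *
bay(.077,.0525)
E
```

```text
tcp [0.5836 0.0349 0.0861] xang 0.0243 tilt [-0.0319  0.0147] | tool shift [-0.      0.0011  0.0337] yaw 0.0006 q [-0.04  0.22  1.64  0.01  1.32  1.51] op 0.0555 F [-6.   2.3  1.9] t 33.175
```

Call:
carry_out --moves '[{"jaw":0.04,"dx":0.0015,"dy":0.0005,"dz":0.004,"yaw":0},{"jaw":0.04,"dx":0,"dy":0,"dz":0.012,"yaw":0},{"jaw":0.04,"dx":0,"dy":0,"dz":0.011,"yaw":0},{"jaw":0.04,"dx":0,"dy":0,"dz":0.004,"yaw":0},{"jaw":0.04,"dx":0,"dy":0,"dz":0.002,"yaw":0},{"jaw":0.04,"dx":0,"dy":0,"dz":0.001,"yaw":0},{"jaw":0.04,"dx":0,"dy":0,"dz":0,"yaw":0}]'

```text
t: 34.05
tool_pos: [0.5836, 0.0343, 0.0522]
orientation: [-3.127, -0.037, 0.05]
force: [-5.4, -0.8, 0.9]
opening: 0.0558
gripper_force: 39.9
```

```bash
python3 - <<'E'
from h import *
bay(.077,.0525)
E
```

```text
tcp [0.5836 0.0343 0.0522] xang 0.0239 tilt [-0.032   0.0139] | tool shift [-0.0011 -0.0001 -0.0003] yaw 0.0002 q [-0.04  0.26  1.66  0.01  1.26  1.51] op 0.0558 F [-5.4 -0.8  0.9] t 34.05
```

Call:
carry_out --moves '[{"jaw":0.04,"dx":0,"dy":0,"dz":0.001,"yaw":0},{"jaw":0.04,"dx":0,"dy":0,"dz":0,"yaw":0}]'

```text
t: 34.3
tool_pos: [0.5837, 0.0343, 0.0513]
orientation: [-3.127, -0.037, 0.049]
force: [-6.8, -0.4, 1.2]
opening: 0.056
gripper_force: 40.0
```

Call:
carry_out --moves '[{"jaw":0.04,"dx":0,"dy":0,"dz":0.001,"yaw":0},{"jaw":0.04,"dx":0,"dy":0,"dz":0,"yaw":0}]'

```text
t: 34.55
tool_pos: [0.5838, 0.0343, 0.0512]
orientation: [-3.127, -0.037, 0.049]
force: [-9.1, 0.1, 7.8]
opening: 0.0561
gripper_force: 40.0
```

Call:
carry_out --moves '[{"jaw":0.07,"dx":0,"dy":0,"dz":0,"yaw":0},{"jaw":0.076,"dx":0,"dy":0,"dz":0,"yaw":0},{"jaw":0.076,"dx":0,"dy":0,"dz":0,"yaw":0},{"jaw":0.076,"dx":0,"dy":0,"dz":-0.01,"yaw":0},{"jaw":0.076,"dx":0,"dy":0,"dz":-0.04,"yaw":0},{"jaw":0.093,"dx":0,"dy":0,"dz":-0.06,"yaw":0},{"jaw":0.093,"dx":0,"dy":0,"dz":-0.05,"yaw":0},{"jaw":0.093,"dx":-0.03,"dy":-0.044,"dz":0,"yaw":0}]'

```text
t: 35.55
tool_pos: [0.5617, 0.0734, 0.2177]
orientation: [-3.127, -0.03, 0.031]
force: [0.2, 1.3, -0.5]
opening: 0.0929
gripper_force: 0.0
```

Call:
carry_out --moves '[{"jaw":0.093,"dx":-0.03,"dy":-0.045,"dz":0,"yaw":0},{"jaw":0.093,"dx":-0.03,"dy":-0.045,"dz":0,"yaw":0},{"jaw":0.093,"dx":-0.03,"dy":-0.045,"dz":0,"yaw":0},{"jaw":0.093,"dx":-0.031,"dy":-0.045,"dz":0,"yaw":0},{"jaw":0.093,"dx":0,"dy":0,"dz":0,"yaw":-0.085},{"jaw":0.093,"dx":0,"dy":0,"dz":0,"yaw":-0.085},{"jaw":0.093,"dx":0,"dy":0,"dz":0,"yaw":0}]'

```text
t: 36.42
tool_pos: [0.4325, 0.2523, 0.2179]
orientation: [-3.11, -0.301, 0.045]
force: [-0.4, -0.6, -0.6]
opening: 0.0927
gripper_force: 0.0
```

```bash
python3 - <<'E'
from h import *
im,m=look()
for o in cheeks(im,m):print(o)
togo([.4266,.2553,.0084],.19)
t=read_camera("top")
mt=model("top")
for y in(0,.025,-.025):
    P=proj("top",[[*r2w(-.075+x/1000,y),.076] for x in range(-14,130,3)],mt)
    print(y,[int(t[int(round(v)),int(round(u))].mean()) for u,v in P])
E
```

```text
([0.422, 0.2785], [288.0, 214.0], 363)
([0.4308, 0.2323], [345.0, 214.0], 355)
tcp [0.4326 0.2521 0.2178] xang 0.1914 tilt [-0.0304  0.0142] | tool shift [ 4.000e-04 -1.000e-04  2.095e-01] yaw 0.0014 q [ 0.41 -0.12  1.74  0.03  1.54  1.78] op 0.0928 F [-0.5  0.3  0.4] t 36.475
0 [194, 57, 90, 96, 92, 65, 43, 50, 43, 47, 45, 44, 42, 36, 37, 41, 44, 48, 48, 49, 47, 43, 40, 33, 34, 35, 40, 50, 49, 48, 45, 42, 41, 38, 38, 40, 40, 43, 47, 45, 38, 24, 209, 204, 184, 8, 20, 17]
0.025 [184, 45, 83, 77, 72, 95, 240, 234, 233, 231, 230, 229, 228, 227, 233, 197, 241, 238, 237, 236, 236, 235, 235, 230, 228, 213, 223, 237, 236, 236, 235, 235, 235, 233, 191, 125, 97, 46, 21, 21, 14, 32, 240, 233, 232, 233, 232, 230]
-0.025 [184, 50, 81, 83, 74, 199, 242, 234, 234, 234, 234, 233, 232, 236, 245, 200, 239, 238, 237, 238, 237, 238, 236, 237, 241, 216, 238, 237, 236, 236, 236, 237, 236, 236, 223, 166, 122, 122, 129, 129, 23, 191, 244, 234, 233, 234, 235, 235]
```

Three clamped. Grasp the fourth.

Call:
carry_out --moves '[{"jaw":0.093,"dx":0,"dy":0,"dz":0.05,"yaw":0},{"jaw":0.093,"dx":0,"dy":0,"dz":0.06,"yaw":0},{"jaw":0.093,"dx":0,"dy":0,"dz":0.055,"yaw":0},{"jaw":0.093,"dx":0,"dy":0,"dz":0.03,"yaw":0},{"jaw":0.093,"dx":0,"dy":0,"dz":0.0145,"yaw":0},{"jaw":0.07,"dx":0,"dy":0,"dz":0,"yaw":0},{"jaw":0.04,"dx":0,"dy":0,"dz":0,"yaw":0},{"jaw":0.04,"dx":0,"dy":0,"dz":0,"yaw":0}]'

```text
t: 37.52
tool_pos: [0.4273, 0.2555, 0.0094]
orientation: [-3.109, -0.301, 0.042]
force: [1.2, 0.0, 0.0]
opening: 0.0677
gripper_force: 0.0
```

Call:
carry_out --moves '[{"jaw":0.04,"dx":0,"dy":0,"dz":0,"yaw":0},{"jaw":0.04,"dx":0,"dy":0,"dz":0,"yaw":0}]'

```text
t: 37.78
tool_pos: [0.4267, 0.2553, 0.0087]
orientation: [-3.109, -0.301, 0.044]
force: [-1.1, 0.8, 5.6]
opening: 0.0559
gripper_force: 40.0
```

```bash
python3 - <<'E'
from h import *
togo([.4266,.2553,.0084],.19)
E
```

```text
tcp [0.4267 0.2553 0.0087] xang 0.1933 tilt [-0.0296  0.0146] | tool shift [-0.0001  0.      0.0003] yaw 0.0033 q [0.42 0.09 1.94 0.03 1.13 1.78] op 0.0559 F [-1.1  0.8  5.6] t 37.775
```

Call:
carry_out --moves '[{"jaw":0.04,"dx":0,"dy":0,"dz":-0.02,"yaw":0},{"jaw":0.04,"dx":0,"dy":0,"dz":-0.06,"yaw":0},{"jaw":0.04,"dx":0,"dy":0,"dz":-0.06,"yaw":0.085},{"jaw":0.04,"dx":0,"dy":0,"dz":-0.06,"yaw":0.085},{"jaw":0.04,"dx":0.016,"dy":0.025,"dz":0,"yaw":0},{"jaw":0.04,"dx":0.03,"dy":0.05,"dz":0,"yaw":0},{"jaw":0.04,"dx":0.03,"dy":0.05,"dz":0,"yaw":0},{"jaw":0.04,"dx":0.03,"dy":0.05,"dz":0,"yaw":0}]'

```text
t: 38.78
tool_pos: [0.5426, 0.0782, 0.2016]
orientation: [-3.127, -0.037, 0.049]
force: [0.6, -0.1, -1.1]
opening: 0.0561
gripper_force: 39.9
```

Call:
carry_out --moves '[{"jaw":0.04,"dx":0.03,"dy":0.047,"dz":0,"yaw":0},{"jaw":0.04,"dx":0,"dy":0,"dz":0,"yaw":0},{"jaw":0.04,"dx":0,"dy":0,"dz":0,"yaw":0}]'

```text
t: 39.15
tool_pos: [0.5726, 0.0335, 0.1996]
orientation: [-3.126, -0.035, 0.051]
force: [0.5, 0.2, -0.7]
opening: 0.0556
gripper_force: 39.9
```

```bash
python3 - <<'E'
from h import *
bay(.066,.0855)
held(.09)
E
```

```text
tcp [0.5726 0.0335 0.1996] xang 0.0225 tilt [-0.0325  0.0145] | tool shift [0.0026 0.0012 0.1141] yaw -0.0012 q [-0.04  0.1   1.56  0.01  1.52  1.51] op 0.0556 F [ 0.5  0.2 -0.7] t 39.15
carriage pred [[276.1, 194.0], [360.8, 194.2]] meas 278.5 361.5
[([234, 0, 26, 16, 320], [247.5, 6.3]), ([91, 29, 27, 71, 1603], [104.5, 64.8]), ([113, 30, 135, 70, 2479], [215.9, 74.4]), ([120, 78, 41, 14, 493], [140.1, 84.4])]
```

Call:
carry_out --moves '[{"jaw":0.04,"dx":0.003,"dy":0.001,"dz":0.04,"yaw":0},{"jaw":0.04,"dx":0,"dy":0,"dz":0.05,"yaw":0},{"jaw":0.04,"dx":0,"dy":0,"dz":0.0235,"yaw":0},{"jaw":0.04,"dx":0.005,"dy":0,"dz":0,"yaw":0},{"jaw":0.04,"dx":0.012,"dy":0,"dz":0,"yaw":0},{"jaw":0.04,"dx":0.012,"dy":0,"dz":0,"yaw":0},{"jaw":0.04,"dx":0.012,"dy":0,"dz":0,"yaw":0},{"jaw":0.04,"dx":0,"dy":0,"dz":0,"yaw":0}]'

```text
t: 40.2
tool_pos: [0.614, 0.0362, 0.0867]
orientation: [-3.126, -0.037, 0.05]
force: [-7.1, 2.4, 1.7]
opening: 0.0561
gripper_force: 39.9
```

```bash
python3 - <<'E'
from h import *
bay(.107,.0517)
E
```

```text
tcp [0.614  0.0362 0.0867] xang 0.0242 tilt [-0.0319  0.0148] | tool shift [-0.0005  0.0016  0.0351] yaw 0.0005 q [-0.03  0.3   1.54  0.01  1.33  1.51] op 0.0561 F [-7.1  2.4  1.7] t 40.2
```

Call:
carry_out --moves '[{"jaw":0.04,"dx":0.001,"dy":0.001,"dz":0.004,"yaw":0},{"jaw":0.04,"dx":0,"dy":0,"dz":0.012,"yaw":0},{"jaw":0.04,"dx":0,"dy":0,"dz":0.012,"yaw":0},{"jaw":0.04,"dx":0,"dy":0,"dz":0.004,"yaw":0},{"jaw":0.04,"dx":0,"dy":0,"dz":0.002,"yaw":0},{"jaw":0.04,"dx":0,"dy":0,"dz":0.001,"yaw":0},{"jaw":0.04,"dx":0,"dy":0,"dz":0,"yaw":0}]'

```text
t: 41.08
tool_pos: [0.6136, 0.0351, 0.0518]
orientation: [-3.127, -0.037, 0.05]
force: [-6.9, -1.0, 1.9]
opening: 0.0553
gripper_force: 39.9
```

```bash
python3 - <<'E'
from h import *
bay(.107,.0517)
E
```

```text
tcp [0.6136 0.0351 0.0518] xang 0.0239 tilt [-0.032  0.014] | tool shift [-0.0011  0.      0.0002] yaw 0.0002 q [-0.03  0.33  1.57  0.01  1.27  1.51] op 0.0553 F [-6.9 -1.   1.9] t 41.075
```

Call:
carry_out --moves '[{"jaw":0.04,"dx":0,"dy":0,"dz":0.001,"yaw":0},{"jaw":0.04,"dx":0,"dy":0,"dz":0,"yaw":0}]'

```text
t: 41.32
tool_pos: [0.6137, 0.0351, 0.0513]
orientation: [-3.127, -0.037, 0.049]
force: [-8.0, 0.1, 3.5]
opening: 0.056
gripper_force: 40.0
```

Call:
carry_out --moves '[{"jaw":0.04,"dx":0,"dy":0,"dz":0.001,"yaw":0},{"jaw":0.04,"dx":0,"dy":0,"dz":0,"yaw":0}]'

```text
t: 41.58
tool_pos: [0.6138, 0.0351, 0.0512]
orientation: [-3.127, -0.037, 0.049]
force: [-11.3, 0.3, 11.3]
opening: 0.056
gripper_force: 40.0
```

Call:
carry_out --moves '[{"jaw":0.07,"dx":0,"dy":0,"dz":0,"yaw":0},{"jaw":0.076,"dx":0,"dy":0,"dz":0,"yaw":0},{"jaw":0.076,"dx":0,"dy":0,"dz":0,"yaw":0},{"jaw":0.076,"dx":0,"dy":0,"dz":-0.01,"yaw":0},{"jaw":0.076,"dx":0,"dy":0,"dz":-0.06,"yaw":0},{"jaw":0.06,"dx":0,"dy":0,"dz":-0.06,"yaw":0},{"jaw":0.05,"dx":0,"dy":0,"dz":-0.06,"yaw":0},{"jaw":0.05,"dx":-0.007,"dy":0.03,"dz":-0.01,"yaw":0}]'

```text
t: 42.58
tool_pos: [0.6164, 0.0026, 0.2557]
orientation: [-3.127, -0.04, 0.031]
force: [0.1, -0.6, -0.3]
opening: 0.0519
gripper_force: 0.0
```

Call:
carry_out --moves '[{"jaw":0.05,"dx":-0.012,"dy":0.056,"dz":0,"yaw":0},{"jaw":0.05,"dx":-0.012,"dy":0.056,"dz":0,"yaw":0},{"jaw":0.05,"dx":-0.012,"dy":0.056,"dz":0,"yaw":0},{"jaw":0.05,"dx":-0.012,"dy":0.056,"dz":0,"yaw":0},{"jaw":0.05,"dx":-0.012,"dy":0.056,"dz":0,"yaw":0},{"jaw":0.05,"dx":0,"dy":0,"dz":0,"yaw":0},{"jaw":0.05,"dx":0,"dy":0,"dz":0,"yaw":0}]'

```text
t: 43.45
tool_pos: [0.5598, -0.2796, 0.2462]
orientation: [-3.126, -0.035, 0.048]
force: [0.0, 0.3, 0.5]
opening: 0.0502
gripper_force: 0.0
```

```bash
python3 - <<'E'
from h import *
togo([.5552,-.2767,.0893],.0232)
im,m=look();g=cv2.cvtColor(im,cv2.COLOR_RGB2GRAY);cv2.imwrite("pics/w8.png",im[:,:,::-1])
P=proj("wrist",[[.5552+dx,-.2767+dx*.0232,.113] for dx in(-.025,.025)],m);print("handle pred",P.round(1).tolist())
for v in np.linspace(P[1,1]+8,P[0,1]-5,4).astype(int):
    d=[u for u in range(270,370) if g[v,u]<75];print(v,d[0]-.5,d[-1]+.5,unproj("wrist",((d[0]+d[-1])/2,v),.113,m)[0].round(4))
t=read_camera("top");mt=model("top")
for y in(0,.025,-.025):
    Q=proj("top",[[*r2w(-.075+x/1000,y),.076] for x in range(-14,142,3)],mt)
    print(y,[int(t[int(round(v)),int(round(u))].mean()) for u,v in Q])
cv2.imwrite("pics/t2.png",np.hstack([cv2.resize(t[165:315,255:355,::-1],(360,540)),cv2.resize(im[:,:,::-1],(440,330))]) if 0 else cv2.resize(t[165:315,255:355,::-1],(400,600)))
E
```

```text
tcp [ 0.5598 -0.2796  0.2462] xang 0.0224 tilt [-0.0307  0.0142] | tool shift [ 0.0002 -0.0007  0.157 ] yaw -0.0008 q [-0.54  0.22  1.33 -0.    1.62  1.01] op 0.0502 F [0.  0.3 0.5] t 43.45
handle pred [[315.8, 263.3], [315.6, 196.6]]
204 306.5 325.5 [ 0.5749 -0.2765  0.113 ]
222 306.5 325.5 [ 0.5617 -0.2768  0.113 ]
240 306.5 324.5 [ 0.5482 -0.2767  0.113 ]
258 306.5 324.5 [ 0.5343 -0.277   0.113 ]
0 [192, 62, 91, 93, 93, 58, 46, 51, 48, 47, 48, 44, 40, 38, 37, 38, 44, 44, 49, 48, 46, 44, 41, 34, 34, 36, 43, 44, 49, 47, 45, 39, 41, 33, 32, 41, 44, 47, 44, 44, 47, 46, 39, 33, 38, 38, 34, 45, 46, 45, 38, 39]
0.025 [183, 47, 77, 77, 71, 99, 238, 235, 231, 231, 229, 229, 229, 227, 233, 195, 239, 238, 235, 236, 237, 234, 235, 232, 228, 211, 222, 236, 236, 236, 236, 234, 234, 233, 195, 227, 245, 234, 236, 234, 236, 235, 232, 231, 243, 194, 77, 15, 18, 16, 8, 75]
-0.025 [184, 47, 81, 78, 75, 200, 243, 233, 232, 233, 234, 233, 231, 235, 244, 199, 240, 236, 237, 236, 238, 237, 237, 235, 241, 213, 237, 237, 236, 237, 235, 235, 233, 231, 212, 240, 246, 229, 231, 232, 233, 234, 232, 233, 242, 17, 9, 21, 28, 24, 14, 28]
```

View pics/t2.png

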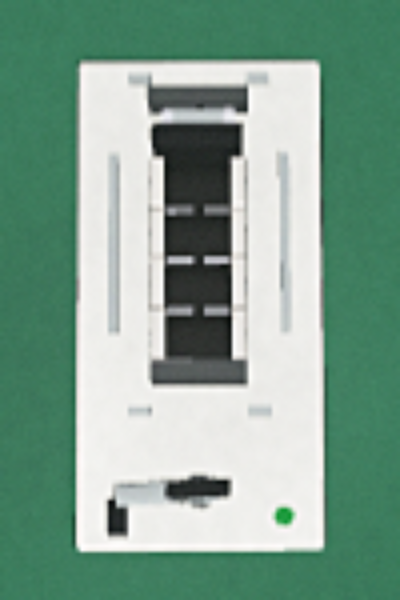

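Call:
carry_out --moves '[{"jaw":0.05,"dx":0,"dy":-0.0005,"dz":0.04,"yaw":0},{"jaw":0.05,"dx":0,"dy":0,"dz":0.05,"yaw":0},{"jaw":0.05,"dx":0,"dy":0,"dz":0.04,"yaw":0},{"jaw":0.05,"dx":0,"dy":0,"dz":0.025,"yaw":0},{"jaw":0.03,"dx":0,"dy":0,"dz":0,"yaw":0},{"jaw":0.0,"dx":0,"dy":0,"dz":0,"yaw":0},{"jaw":0.0,"dx":0,"dy":0,"dz":0,"yaw":0},{"jaw":0.0,"dx":0,"dy":0,"dz":0,"yaw":0}]' --grip_force 45

```text
t: 44.55
tool_pos: [0.5558, -0.2773, 0.0923]
orientation: [-3.128, -0.036, 0.045]
force: [1.0, 2.4, 0.8]
opening: 0.0148
gripper_force: 0.8
```

Call:
carry_out --moves '[{"jaw":0.0,"dx":0,"dy":0,"dz":0,"yaw":0}]'

```text
t: 44.68
tool_pos: [0.5558, -0.2771, 0.0922]
orientation: [-3.127, -0.036, 0.046]
force: [0.4, 3.7, 6.4]
opening: 0.0135
gripper_force: 45.0
```

```bash
python3 - <<'E'
from h import *
togo([.5552,-.2767,.0893],.0232);print(read_state()["gripper_force"])
E
```

```text
tcp [ 0.5558 -0.2771  0.0922] xang 0.0232 tilt [-0.0293  0.0134] | tool shift [-0.0005 -0.0004  0.0029] yaw 0.0 q [-0.54  0.31  1.52 -0.    1.35  1.01] op 0.0135 F [0.4 3.7 6.4] t 44.675
45.005117654800415
```

Call:
carry_out --moves '[{"jaw":0.0,"dx":0,"dy":0,"dz":-0.01,"yaw":0},{"jaw":0.0,"dx":0,"dy":0,"dz":-0.03,"yaw":0},{"jaw":0.0,"dx":0,"dy":0,"dz":-0.04,"yaw":0},{"jaw":0.0,"dx":0,"dy":0,"dz":-0.04,"yaw":0},{"jaw":0.0,"dx":0,"dy":0,"dz":-0.03,"yaw":0},{"jaw":0.0,"dx":0.003,"dy":-0.03,"dz":0,"yaw":0},{"jaw":0.0,"dx":0.004,"dy":-0.04,"dz":0,"yaw":0},{"jaw":0.0,"dx":0.004,"dy":-0.04,"dz":0,"yaw":0}]'

```text
t: 45.68
tool_pos: [0.5677, -0.1681, 0.2419]
orientation: [-3.127, -0.035, 0.05]
force: [0.8, -0.1, -3.2]
opening: 0.0137
gripper_force: 45.0
```

Call:
carry_out --moves '[{"jaw":0.0,"dx":0.004,"dy":-0.04,"dz":0,"yaw":0},{"jaw":0.0,"dx":0.004,"dy":-0.04,"dz":0,"yaw":0},{"jaw":0.0,"dx":0.004,"dy":-0.04,"dz":0,"yaw":0},{"jaw":0.0,"dx":0.004,"dy":-0.04,"dz":0,"yaw":0},{"jaw":0.0,"dx":0.006,"dy":-0.04,"dz":0,"yaw":0},{"jaw":0.0,"dx":0,"dy":0,"dz":0,"yaw":0},{"jaw":0.0,"dx":0,"dy":0,"dz":0,"yaw":0}]'

```text
t: 46.55
tool_pos: [0.5853, 0.0312, 0.2441]
orientation: [-3.127, -0.037, 0.05]
force: [0.4, 0.5, -3.6]
opening: 0.0135
gripper_force: 45.0
```

```bash
python3 - <<'E'
from h import *
togo([.582,.0339,.119],.0232)
im,m=look();cv2.imwrite("pics/w9.png",im[:,:,::-1])
E
```

```text
tcp [0.5853 0.0312 0.2441] xang 0.0236 tilt [-0.0319  0.0133] | tool shift [ 0.0008 -0.0011  0.1252] yaw 0.0004 q [-0.04  0.12  1.46  0.01  1.6   1.51] op 0.0135 F [ 0.4  0.5 -3.6] t 46.55
```

View pics/w9.png

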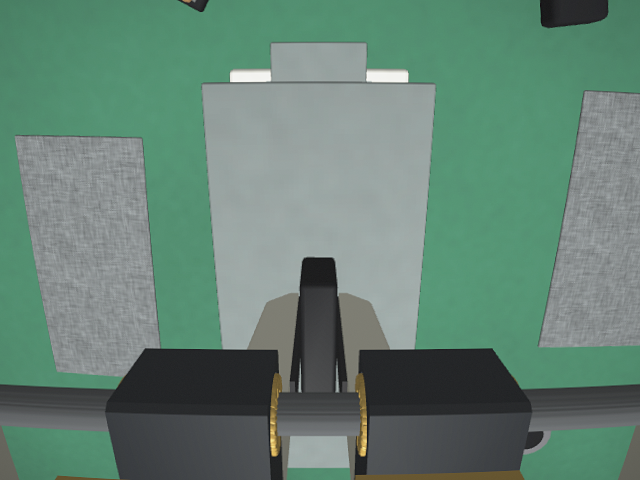

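Call:
carry_out --moves '[{"jaw":0.0,"dx":0.001,"dy":-0.001,"dz":0.02,"yaw":0},{"jaw":0.0,"dx":0,"dy":0,"dz":0.03,"yaw":0},{"jaw":0.0,"dx":0,"dy":0,"dz":0.03,"yaw":0},{"jaw":0.0,"dx":0,"dy":0,"dz":0.02,"yaw":0},{"jaw":0.0,"dx":0,"dy":0,"dz":0.01,"yaw":0},{"jaw":0.0,"dx":0,"dy":0,"dz":0,"yaw":0},{"jaw":0.0,"dx":0,"dy":0,"dz":0,"yaw":0}]'

```text
t: 47.48
tool_pos: [0.5837, 0.034, 0.1355]
orientation: [-3.127, -0.036, 0.046]
force: [0.1, 0.9, -2.6]
opening: 0.0136
gripper_force: 45.0
```

```bash
python3 - <<'E'
from h import *
togo([.582,.0339,.119],.0232)
E
```

```text
tcp [0.5837 0.034  0.1355] xang 0.0232 tilt [-0.0296  0.0139] | tool shift [-0.0013  0.0003  0.0166] yaw -0.0 q [-0.04  0.17  1.6   0.01  1.4   1.51] op 0.0136 F [ 0.1  0.9 -2.6] t 47.475
```

Call:
carry_out --moves '[{"jaw":0.0,"dx":-0.0013,"dy":0,"dz":0.004,"yaw":0},{"jaw":0.0,"dx":0,"dy":0,"dz":0.003,"yaw":0},{"jaw":0.0,"dx":0,"dy":0,"dz":0.003,"yaw":0},{"jaw":0.0,"dx":0,"dy":0,"dz":0.003,"yaw":0},{"jaw":0.0,"dx":0,"dy":0,"dz":0.002,"yaw":0},{"jaw":0.0,"dx":0,"dy":0,"dz":0,"yaw":0},{"jaw":0.0,"dx":0,"dy":0,"dz":0,"yaw":0}]'

```text
t: 48.35
tool_pos: [0.5818, 0.0343, 0.1194]
orientation: [-3.127, -0.036, 0.047]
force: [5.4, 0.2, -5.5]
opening: 0.0137
gripper_force: 45.0
```

Call:
carry_out --moves '[{"jaw":0.0,"dx":0,"dy":0,"dz":0.0015,"yaw":0},{"jaw":0.0,"dx":0,"dy":0,"dz":0,"yaw":0}]'

```text
t: 48.6
tool_pos: [0.5819, 0.0345, 0.1193]
orientation: [-3.127, -0.036, 0.046]
force: [0.6, 1.0, 4.9]
opening: 0.0139
gripper_force: 45.0
```

```bash
python3 - <<'E'
from h import *
togo([.582,.0339,.119],.0232)
E
```

```text
tcp [0.5819 0.0345 0.1193] xang 0.0234 tilt [-0.0296  0.0141] | tool shift [0.0001 0.0006 0.0003] yaw 0.0002 q [-0.04  0.18  1.62  0.01  1.37  1.51] op 0.0139 F [0.6 1.  4.9] t 48.6
```

Call:
carry_out --moves '[{"jaw":0.04,"dx":0,"dy":0,"dz":0,"yaw":0},{"jaw":0.05,"dx":0,"dy":0,"dz":0,"yaw":0},{"jaw":0.05,"dx":0,"dy":0,"dz":0,"yaw":0},{"jaw":0.05,"dx":0,"dy":0,"dz":-0.015,"yaw":0},{"jaw":0.05,"dx":0,"dy":0,"dz":-0.05,"yaw":0},{"jaw":0.05,"dx":0,"dy":0,"dz":-0.06,"yaw":0},{"jaw":0.05,"dx":-0.02,"dy":0.001,"dz":0,"yaw":0},{"jaw":0.05,"dx":-0.019,"dy":0.001,"dz":0,"yaw":0}]'

```text
t: 49.6
tool_pos: [0.5466, 0.0295, 0.2465]
orientation: [-3.127, -0.036, 0.043]
force: [0.5, 0.4, -0.6]
opening: 0.0502
gripper_force: 0.0
```

Call:
carry_out --moves '[{"jaw":0.05,"dx":0,"dy":0,"dz":0,"yaw":0},{"jaw":0.05,"dx":0,"dy":0,"dz":0,"yaw":0}]'

```text
t: 49.85
tool_pos: [0.5467, 0.0296, 0.2446]
orientation: [-3.127, -0.036, 0.047]
force: [0.0, 0.3, 0.7]
opening: 0.05
gripper_force: 0.0
```

```bash
python3 - <<'E'
from h import *
togo([.5462,.0298,.2437],.0231)
im,m=look();cv2.imwrite("pics/w10.png",im[:,:,::-1])
m0=tuple(np.load("w2m.npy",allow_pickle=True));i0=cv2.imread("pics/w2.png",0);g=cv2.cvtColor(im,cv2.COLOR_RGB2GRAY)
# edges: cover outline & handle in each picture -> world
for n,I,mm in(("before",i0,m0),("after",g,m)):
    H=np.zeros_like(I);H[130:235,290:340]=I[130:235,290:340]<75
    ys,xs=np.nonzero(H);print(n,"handle",xs.min(),xs.max(),ys.min(),ys.max(),unproj("wrist",(xs.mean(),ys.max()+.5),.14,mm)[0].round(4))
    for v in(80,240):
        gr=np.diff(cv2.GaussianBlur(I,(1,5),0)[v].astype(int));l=225+np.argmin(gr[225:262]);r=370+np.argmax(gr[370:402])
        print("  row",v,l,r,unproj("wrist",[(l+.5,v),(r+.5,v)],.11,mm).round(4)[:,:2].tolist())
    for u in(280,350):
        gr=np.diff(I[:,u].astype(int));a=10+np.argmax(np.abs(gr[20:45]))+10;b=285+np.argmax(np.abs(gr[285:312]));print("  col",u,a,b,unproj("wrist",[(u,a+.5),(u,b+.5)],.11,mm).round(4)[:,:2].tolist())
togo([.4305,.031,.18],1.62)
E
```

```text
tcp [0.5467 0.0296 0.2446] xang 0.0231 tilt [-0.0302  0.0139] | tool shift [-0.0005 -0.0002  0.0009] yaw -0.0 q [-0.05  0.01  1.57  0.01  1.59  1.5 ] op 0.05 F [0.  0.3 0.7] t 49.85
before handle 303 325 142 222 [0.5561 0.0334 0.14  ]
  row 80 246 384 [[0.6431, 0.0799], [0.645, -0.0099]]
  row 240 253 376 [[0.533, 0.0777], [0.5354, -0.0114]]
  col 280 29 299 [[0.6742, 0.058], [0.4857, 0.0587]]
  col 350 29 300 [[0.6751, 0.0138], [0.4865, 0.0054]]
after handle 302 323 143 223 [0.5559 0.0343 0.14  ]
  row 80 245 382 [[0.6439, 0.0806], [0.6458, -0.0089]]
  row 240 252 375 [[0.5335, 0.0784], [0.5359, -0.011]]
  col 280 31 300 [[0.6739, 0.058], [0.4853, 0.0586]]
  col 350 31 301 [[0.6748, 0.0135], [0.486, 0.0052]]
tcp [0.5467 0.0296 0.2443] xang 0.0231 tilt [-0.0307  0.0139] | tool shift [-0.1142 -0.0031  0.0678] yaw -1.5969 q [-0.05  0.01  1.57  0.01  1.59  1.5 ] op 0.0502 F [-0.3  0.4 -0.6] t 49.9
```

Call:
carry_out --moves '[{"jaw":0.03,"dx":-0.055,"dy":-0.001,"dz":0,"yaw":0},{"jaw":0.03,"dx":-0.056,"dy":-0.001,"dz":0,"yaw":0},{"jaw":0.03,"dx":0,"dy":0,"dz":0,"yaw":-0.18},{"jaw":0.03,"dx":0,"dy":0,"dz":0,"yaw":-0.18},{"jaw":0.03,"dx":0,"dy":0,"dz":0,"yaw":-0.18},{"jaw":0.03,"dx":0,"dy":0,"dz":0,"yaw":-0.18},{"jaw":0.03,"dx":0,"dy":0,"dz":0,"yaw":-0.18},{"jaw":0.03,"dx":0,"dy":0,"dz":0,"yaw":-0.18}]'

```text
t: 50.9
tool_pos: [0.4357, 0.0291, 0.2475]
orientation: [-2.647, -1.639, 0.03]
force: [-0.1, 0.3, -0.0]
opening: 0.0298
gripper_force: 0.0
```

Call:
carry_out --moves '[{"jaw":0.03,"dx":0,"dy":0,"dz":0,"yaw":-0.18},{"jaw":0.03,"dx":0,"dy":0,"dz":0,"yaw":-0.18},{"jaw":0.03,"dx":0,"dy":0,"dz":0,"yaw":-0.176},{"jaw":0.03,"dx":0,"dy":0,"dz":0,"yaw":0},{"jaw":0.03,"dx":0,"dy":0,"dz":0,"yaw":0}]'

```text
t: 51.52
tool_pos: [0.4354, 0.0291, 0.2474]
orientation: [-2.127, -2.268, 0.018]
force: [-0.2, 0.6, -0.2]
opening: 0.0299
gripper_force: 0.0
```

```bash
python3 - <<'E'
from h import *
togo([.4304,.0314,.068],1.639)
im,m=look();g=cv2.cvtColor(im,cv2.COLOR_RGB2GRAY);cv2.imwrite("pics/w11.png",im[:,:,::-1])
P=proj("wrist",[[.4304,.0314,.102]]+[[.4304+d*np.cos(1.639)+e*np.sin(1.639),.0314+d*np.sin(1.639)-e*np.cos(1.639),.102] for d in(.018,-.018) for e in(.005,-.005)],m);print(P.round(1).tolist())
u0,v0=P[0];
for v in range(int(v0)-30,int(v0)+31,6): d=[u for u in range(int(u0)-30,int(u0)+30) if g[v,u]<60];print(v,(d[0],d[-1]) if d else None)
E
```

```text
tcp [0.4354 0.0291 0.2474] xang 1.6348 tilt [-0.0314  0.014 ] | tool shift [-0.0002  0.0006  0.1795] yaw -0.0042 q [-0.06 -0.3   1.84  0.01  1.63 -0.13] op 0.0299 F [-0.2  0.6 -0.2] t 51.525
[[317.4, 224.2], [324.1, 200.3], [310.5, 200.2], [324.1, 247.4], [310.9, 247.3]]
194 (315, 324)
200 (313, 324)
206 (312, 324)
212 (312, 324)
218 (312, 324)
224 (312, 324)
230 (313, 324)
236 (313, 324)
242 (313, 324)
248 None
254 None
```

Call:
carry_out --moves '[{"jaw":0.03,"dx":0,"dy":0.0005,"dz":0.05,"yaw":0},{"jaw":0.03,"dx":0,"dy":0,"dz":0.06,"yaw":0},{"jaw":0.03,"dx":0,"dy":0,"dz":0.05,"yaw":0},{"jaw":0.03,"dx":0,"dy":0,"dz":0.018,"yaw":0},{"jaw":0.03,"dx":0,"dy":0,"dz":0,"yaw":0},{"jaw":0.0,"dx":0,"dy":0,"dz":0,"yaw":0},{"jaw":0.0,"dx":0,"dy":0,"dz":0,"yaw":0},{"jaw":0.0,"dx":0,"dy":0,"dz":0,"yaw":0}]' --grip_force 20

```text
t: 52.58
tool_pos: [0.4305, 0.0314, 0.0709]
orientation: [-2.123, -2.273, 0.017]
force: [-6.9, -0.6, 7.1]
opening: 0.0102
gripper_force: 20.0
```

Call:
carry_out --moves '[{"jaw":0.0,"dx":0,"dy":0,"dz":0,"yaw":0.18},{"jaw":0.0,"dx":0,"dy":0,"dz":0,"yaw":0.18},{"jaw":0.0,"dx":0,"dy":0,"dz":0,"yaw":0.18},{"jaw":0.0,"dx":0,"dy":0,"dz":0,"yaw":0.18},{"jaw":0.0,"dx":0,"dy":0,"dz":0,"yaw":0.18},{"jaw":0.0,"dx":0,"dy":0,"dz":0,"yaw":0.18},{"jaw":0.0,"dx":0,"dy":0,"dz":0,"yaw":0.18},{"jaw":0.0,"dx":0,"dy":0,"dz":0,"yaw":0.18}]'

```text
t: 53.58
tool_pos: [0.4313, 0.0307, 0.071]
orientation: [-3.112, -0.301, 0.043]
force: [-1.5, -3.4, 3.5]
opening: 0.0097
gripper_force: 20.0
```

```bash
python3 - <<'E'
from h import *
togo([.4305,.031,.067],YR);s=read_state();print(s["wrist_torque"],s["gripper_force"])
E
```

```text
tcp [0.4313 0.0307 0.071 ] xang 0.1932 tilt [-0.0288  0.0122] | tool shift [-0.0006 -0.0003  0.004 ] yaw 0.1695 q [-0.06 -0.18  2.07  0.01  1.28  1.32] op 0.0097 F [-1.5 -3.4  3.5] t 53.575
[-1.10494959  0.1342391   0.07580459] 19.983887672424316
```

Call:
carry_out --moves '[{"jaw":0.0,"dx":0,"dy":0,"dz":0,"yaw":0.08},{"jaw":0.0,"dx":0,"dy":0,"dz":0,"yaw":0.06},{"jaw":0.0,"dx":0,"dy":0,"dz":0,"yaw":0.03},{"jaw":0.0,"dx":0,"dy":0,"dz":0,"yaw":0.02},{"jaw":0.0,"dx":0,"dy":0,"dz":0,"yaw":0},{"jaw":0.0,"dx":0,"dy":0,"dz":0,"yaw":0}]'

```text
t: 54.32
tool_pos: [0.4313, 0.0306, 0.0709]
orientation: [-3.129, -0.015, 0.045]
force: [-1.3, -5.7, 5.3]
opening: 0.0097
gripper_force: 20.0
```

```bash
python3 - <<'E'
from h import *
togo([.4305,.031,.067],YR);s=read_state();print(s["wrist_torque"],s["gripper_force"])
E
```

```text
tcp [0.4313 0.0306 0.0709] xang 0.0096 tilt [-0.0289  0.012 ] | tool shift [-0.0007 -0.0004  0.004 ] yaw -0.0141 q [-0.06 -0.18  2.07  0.01  1.28  1.5 ] op 0.0097 F [-1.3 -5.7  5.3] t 54.325
[-1.26913734  0.24242705  0.24282291] 20.037277936935425
```

Call:
carry_out --moves '[{"jaw":0.0,"dx":0,"dy":0,"dz":0,"yaw":0.02},{"jaw":0.0,"dx":0,"dy":0,"dz":0,"yaw":0}]'

```text
t: 54.58
tool_pos: [0.4313, 0.0306, 0.071]
orientation: [-3.129, 0.017, 0.045]
force: [-2.7, -5.1, 5.4]
opening: 0.0102
gripper_force: 20.3
```

```bash
python3 - <<'E'
from h import *
togo([.4305,.031,.067],YR);s=read_state();print(s["wrist_torque"],s["gripper_force"])
E
```

```text
tcp [0.4313 0.0306 0.071 ] xang -0.0105 tilt [-0.0287  0.012 ] | tool shift [-0.0007 -0.0003  0.004 ] yaw -0.0342 q [-0.06 -0.18  2.07  0.01  1.28  1.52] op 0.0102 F [-2.7 -5.1  5.4] t 54.575
[-1.21274388  0.2210491   0.34318803] 20.26819556951523
```

Call:
carry_out --moves '[{"jaw":0.03,"dx":0,"dy":0,"dz":0,"yaw":0},{"jaw":0.04,"dx":0,"dy":0,"dz":0,"yaw":0},{"jaw":0.04,"dx":0,"dy":0,"dz":0,"yaw":0},{"jaw":0.04,"dx":0,"dy":0,"dz":-0.03,"yaw":0},{"jaw":0.04,"dx":0,"dy":0,"dz":-0.06,"yaw":0},{"jaw":0.06,"dx":0,"dy":0,"dz":-0.06,"yaw":0},{"jaw":0.06,"dx":0,"dy":0,"dz":-0.03,"yaw":0},{"jaw":0.06,"dx":0,"dy":0,"dz":0,"yaw":0}]'

```text
t: 55.58
tool_pos: [0.4375, 0.0291, 0.2525]
orientation: [-3.128, 0.017, 0.04]
force: [0.2, 0.2, 0.1]
opening: 0.0597
gripper_force: 0.0
```

```bash
python3 - <<'E'
from h import *
togo([.4305,.031,.18],YR)
im,m=look();g=cv2.cvtColor(im,cv2.COLOR_RGB2GRAY);cv2.imwrite("pics/w12.png",im[:,:,::-1])
P0=proj("wrist",[[.4305+d*np.cos(YR),.031+d*np.sin(YR),.102] for d in(-.018,.018)],m);print("pred fin",P0.round(1).tolist())
c=[]
for v in range(int(P0[1,1])+3,int(P0[0,1])-1,3):
    d=[u for u in range(290,345) if g[v,u]<55]
    if d and len(d)<30:
        l,r=d[0],d[-1];W=unproj("wrist",((l+r)/2,v),.102,m)[0,:2];c.append(W)
c=np.array(c);p=np.polyfit(c[:,0],c[:,1],1);print("fin slope rad",p[0],"vs",YR,c[0],c[-1],len(c))
t=read_camera("top");mt=model("top")
for n,z,pt in(("jarlid",.12,(113,245)),("mug",.09,(518,215))): print(n,unproj("top",pt,z)[0].round(3),t[pt[1],pt[0]])
d=cv2.absdiff(t,cv2.imread("pics/top0.png")[:,:,::-1]).max(2);print("jar diff",d[225:270,90:150].max(),"mug diff",d[190:245,485:540].max())
E
```

```text
tcp [0.4375 0.0291 0.2525] xang -0.0107 tilt [-0.0255  0.0138] | tool shift [-0.0052 -0.0008  0.0727] yaw -0.0344 q [-0.06 -0.3   1.84  0.01  1.64  1.52] op 0.0597 F [0.2 0.2 0.1] t 55.575
pred fin [[318.2, 250.5], [316.5, 205.0]]
fin slope rad 0.019241393418711644 vs 0.0237 [0.44692532 0.02997909] [0.41619679 0.02954712] 14
jarlid [0.516 0.453 0.12 ] [223  36  27]
mug [ 0.605 -0.46   0.09 ] [152 154 145]
jar diff 12 mug diff 11
```

```bash
python3 -c "
from plant import close_job;print(close_job())"
```

```text
the job is handed in; nothing more can be done
None
```

I handed the job in after about 56 s of robot time: all four cartridges are clamped in the bay, the cover is back down inside its lips, the turnbutton is turned back against its end stop, and the jar and mug have not moved.

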